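# Turn over a batch in the UV curing station

### The job

Take the amber hood off the curing station, put the finished grey knobs in the blue bin and lay all the fresh orange knobs from the blue drip mat side by side on the station's deck, none stacked on another. Then put the hood back square on the deck, flush and overhanging no edge, and only then wind the brass timer key clockwise all the way to its stop. Leave the other things on the bench where they are.

Things in the scene. Friction and masses are not known exactly. Their poses are not given: they have to be found in the camera images.
- station: UV curing station, fixed to the bench, yaw varies: grey base 168 (its x) x 188 (its y) x 48 tall with a flat deck on top (a silver disc is set flush in it, all the deck is one level), and joined to it on its -y side a black timer console 164 (x) x 100 (y) that stands 100 above the bench, from y = -94 to -194 mm. Origin: on the bench under the middle of the deck.
- deck (a point): centre of the station's deck, on its upper face, 48 above the bench; axes as the station's.
- hood: translucent amber hood, an open-bottomed box 156 (its x) x 176 (its y) x 75 tall, walls 4 thick, 0.32 kg; it simply stands on the flat deck, whose edges show 6 mm all round when it is square (nothing guides it; half a turn round is the same). Origin: centre of its lower edge plane, z up. It starts in place on the deck.
- hood_bar (a point): middle of the hood's black bar handle: a bar 12 x 12 in section, 88 long along the hood's y, its centre 105 above the hood's lower edge and 30 above its top, on posts 12 x 12 at 38 mm either side of the middle; pinch it across the hood's x.
- winder (a joint): angle of the timer key: starts near 0 (run down, lamp off), grows as the key is turned clockwise seen from above, rigid stop at 8.4 (wound full: a turn and a third). The key turns against the timer's spring: about 0.09 N m at first, 0.16 N m near the stop. Its ratchet holds it wherever it is let go.
- key_grip (a point): middle of the brass butterfly key on top of the console, on its vertical turning axis, 121 above the bench (21 above the console top); turns with the key. Its wings are one upright plate 48 long (its x) x 9 thick (its y) x 26 tall (13 above and below this point); pinch it across its y.
- fresh1: fresh orange clamp knob: a lobed disc 36 across (38 over the lobes) and 20 tall with a boss 18 across and 6 tall on its upper face, 25 g; grip it across the 36 mm disc. Origin: centre of its underside, z along its axis, upwards as it starts. Starts on the drip mat; may be absent.
- fresh2: fresh orange clamp knob: a lobed disc 36 across (38 over the lobes) and 20 tall with a boss 18 across and 6 tall on its upper face, 25 g; grip it across the 36 mm disc. Origin: centre of its underside, z along its axis, upwards as it starts. Starts on the drip mat; may be absent.
- fresh3: fresh orange clamp knob: a lobed disc 36 across (38 over the lobes) and 20 tall with a boss 18 across and 6 tall on its upper face, 25 g; grip it across the 36 mm disc. Origin: centre of its underside, z along its axis, upwards as it starts. Starts on the drip mat; may be absent.
- done1: finished grey clamp knob: a lobed disc 36 across (38 over the lobes) and 20 tall with a boss 18 across and 6 tall on its upper face, 25 g; grip it across the 36 mm disc. Origin: centre of its underside, z along its axis, upwards as it starts. Starts on the deck under the hood; may be absent.
- done2: finished grey clamp knob: a lobed disc 36 across (38 over the lobes) and 20 tall with a boss 18 across and 6 tall on its upper face, 25 g; grip it across the 36 mm disc. Origin: centre of its underside, z along its axis, upwards as it starts. Starts on the deck under the hood; may be absent.
- bin: blue open parts bin, fixed, 90 (its x) x 150 (its y) x 50 tall, walls and floor 3 thick. Origin: centre of its underside.
- drip_mat: flat blue mat, level with the bench, fixed, 180 (x) x 190 (y); origin 20 mm on the robot's side of its middle.
- cork_mat: flat cork mat, level with the bench, fixed, 200 (x) x 220 (y), origin at its middle: kept clear as the place to stand the hood.
- tape: bystander: red and black tape measure, 66 x 36 x 60. Leave it alone.
- spray_can: bystander: blue spray can, 54 across, 160 tall. Leave it alone.
- screw_jar: bystander: glass jar with green lid, 68 across, 85 tall. Leave it alone.
- glue: bystander: white glue bottle with orange cap, 40 across, 100 tall. Leave it alone.
- screwdriver: bystander: screwdriver with yellow handle, lying, about 200 long. Leave it alone.
- scraper: bystander: scraper with wooden handle, lying, about 280 long. Leave it alone.
- brush: bystander: paint brush, lying, about 200 long. Leave it alone.
Not all that is in view belongs to the job. Leave any green or pink look-alike of the fresh1 alone. Leave any white look-alike of the fresh3 alone.

How it is judged:
On the way, in this order (a step that is already met when the one before it is completed fails the run):
1. every finished knob is in the blue bin and every fresh knob lies on the deck (x of fresh1 in the frame of deck between -0.066 and 0.066 m and y of fresh1 in the frame of deck between -0.076 and 0.076 m and z of fresh1 in the frame of deck between -0.006 and 0.022 m and x of fresh2 in the frame of deck between -0.066 and 0.066 m and y of fresh2 in the frame of deck between -0.076 and 0.076 m and z of fresh2 in the frame of deck between -0.006 and 0.022 m and x of fresh3 in the frame of deck between -0.066 and 0.066 m and y of fresh3 in the frame of deck between -0.076 and 0.076 m and z of fresh3 in the frame of deck between -0.006 and 0.022 m and x of done1 in the frame of bin between -0.044 and 0.044 m and y of done1 in the frame of bin between -0.074 and 0.074 m and z of done1 in the frame of bin between -0.005 and 0.05 m and x of done2 in the frame of bin between -0.044 and 0.044 m and y of done2 in the frame of bin between -0.074 and 0.074 m and z of done2 in the frame of bin between -0.005 and 0.05 m and not (horizontal distance between hood and deck below 0.007 m and angle between the x axis of hood and the x axis of station, either way round below 0.06 rad and angle between hood's own z axis and vertical below 0.03 rad and z of hood in the frame of deck between -0.004 and 0.004 m)), for 0.2 s.
2. the hood stands square and flush on the deck (horizontal distance between hood and deck below 0.007 m and angle between the x axis of hood and the x axis of station, either way round below 0.06 rad and angle between hood's own z axis and vertical below 0.03 rad and z of hood in the frame of deck between -0.004 and 0.004 m), for 0.3 s.
3. the timer key is wound to its stop (all of step 2 and value of joint winder above 8 rad), for 0.2 s.
At the end, for the whole second after the job is handed in: Fresh knobs lie unstacked on the deck under the hood (within 66 x 76 mm of its middle); finished knobs are in the blue bin; the hood stands level on the deck, within 7 mm of its centre and 0.06 rad of square; the key is past 8.0 rad (stop at 8.4) (all of step 3 and x of fresh1 in the frame of deck between -0.066 and 0.066 m and y of fresh1 in the frame of deck between -0.076 and 0.076 m and z of fresh1 in the frame of deck between -0.006 and 0.022 m and x of fresh2 in the frame of deck between -0.066 and 0.066 m and y of fresh2 in the frame of deck between -0.076 and 0.076 m and z of fresh2 in the frame of deck between -0.006 and 0.022 m and x of fresh3 in the frame of deck between -0.066 and 0.066 m and y of fresh3 in the frame of deck between -0.076 and 0.076 m and z of fresh3 in the frame of deck between -0.006 and 0.022 m and x of done1 in the frame of bin between -0.044 and 0.044 m and y of done1 in the frame of bin between -0.074 and 0.074 m and z of done1 in the frame of bin between -0.005 and 0.05 m and x of done2 in the frame of bin between -0.044 and 0.044 m and y of done2 in the frame of bin between -0.074 and 0.074 m and z of done2 in the frame of bin between -0.005 and 0.05 m and linear speed of hood below 0.02 m/s); the robot touches nothing.
It fails at once if the lamp burns with the hood off: key past 0.8 rad while the hood stands elsewhere or is lifted more than 20 mm (value of joint winder above 0.8 rad and (horizontal distance between hood and deck above 0.1 m or z of hood in the frame of deck above 0.02 m)).
It fails at once if a bystander is moved more than 30 mm (distance of any of tape, spray_can, screw_jar, glue, screwdriver, scraper, brush from where it was at the start of the episode above 0.03 m).
Of fresh1, fresh2, fresh3 only 2 to 3 are there at a start; the rules pass over those that are not, and their reading is None.
Of done1, done2 only 1 to 2 are there at a start; the rules pass over those that are not, and their reading is None.
At some moment in a run one of fresh1, fresh2, fresh3, done1, done2 may be knocked a few centimetres aside while the robot is not near it.
Once in a run the grip may slacken for a moment while it holds something.
It also fails if it takes over 210 s, if anything falls off the work surface, if the arm or the gripper's body presses on something with over 40 N, if the wrist force passes 120 N, or if a joint passes its speed limit or range.

### The arm

A 6-joint arm with a two-finger parallel gripper is mounted at the origin on the work surface. World frame = base frame: x ahead of the robot, y to its left, z up, the work surface at z = 0. Lengths are in m, angles in rad, forces in N, time in s.
With the tool pointing down it reaches from about 0.3 to 0.775 m from the base axis. Payload 14.6 kg.
Tool frame: the origin (TCP) lies midway between the tips of the shut fingers; the grasp point (between the pads) lies 19 mm behind it; z points along the fingers, y is the line along which they close (so a half turn about z gives the same grasp; the last joint's range is limited). The gripper opens to 94 mm and grips with 3 to 60 N. Pads are 16 mm wide; open, the fingers measure 119 mm over their backs; the gripper's body (75 mm by 177 mm) begins 78 mm behind the grasp point.
Start: joints at [-1.372, 0.3, 1.521, -0, 1.321, -0.067], TCP at [0.144, -0.531, 0.205] pointing down, gripper open.
Joint ranges: [-3.03, 3.03], [-0.79, 2.21], [0.23, 2.52], [-1.04, 4.18], [0, 3.07], [-2.55, 2.55]. Speed limits (rad/s): [2.22, 2.22, 2.57, 3.14, 3.14, 3.14].

### API

Orientations are given as [roll, pitch, yaw] about the fixed x, y, z axes, in that order (R = Rz(yaw) Ry(pitch) Rx(roll)).
In Python, from station import ctrl gives the robot as it stands. The module is installed in compiled form; this text tells all that it offers.
- The arm moves only by the tool servo_tool, never from a script. Its argument "plan" is a list of rows, each a list of 7 numbers: the opening in per cent of the stroke, from 0 (shut) to 100 (fully open), then the shift along the tool's x, y, z in m, then the turn, a rotation vector about the tool's x, y, z in rad. A call has exactly 8 rows; each row shifts and turns the commanded pose from where the row before left it, along the tool's axes as they then stand; what a row does not reach is not made up. A row lasts 1/8 s, in which the tool goes at most 62.5 mm and 10.7 degrees, less where a joint would pass 70% of its speed; a pose out of reach is approached as far as the arm can. A call with a gripper value outside its range is refused whole. The fingers move at their own pace and stop on an object; "force" is the grip in N (left out, the last holds). Time passes only in rows, so rows that do not move let the fingers close, or fill a call up. It gives the time, the measured TCP pose, the force, the opening and the grip force at its end, in the units of the state.
- ctrl.get_obs(): the state, without advancing time (a new reading comes with each control period).
- ctrl.camera(name): name is "scene" or "side" or "wrist"; returns a dict with "pixels" (400x640x3 uint8, red, green, blue), "z_map" (400x640 float32, m along the optical axis (not along the pixel's ray), 0 where there is no reading), "mtx" (3x3 intrinsics, pixels), "dist" ([k1, k2, p1, p2, k3] as OpenCV has them; the pictures are not rectified), "pose" (4x4, takes a point from camera to world coordinates). Camera axes: x right, y up, looking along -z (the intrinsics and any distortion apply to the point x, -y, -z); pixel columns grow to the right and rows downward; lengths in m; the calibration is good to about 2 mm. A picture is of the moment at which its call begins.
- ctrl.hand_in(): hands the job in; it is judged then, once.
The state is a dict: "time_s": time; "qpos": joint angles; "joint_vel": joint speeds; "tau": joint torques, N m; "ee_pos": TCP position; "eef_rot": TCP orientation; "force": force on the tool from outside, world axes, zero at the start; "moment": the same for the moment, N m; "grip_width": finger opening in m; "grip_force": force on a finger pad.
Only numpy, scipy, OpenCV 4.12 (cv2) and the standard library are available. Lean on these libraries where they do the work, as an engineer would, in place of code of your own. Each camera call takes 0.05 s, during which the arm holds its last target. There are 200 camera calls.

## Working session

There is one attempt and no reset: what is moved stays moved. The work goes in short steps, Python scripts to look and compute and a tool call to move; the robot and the scene stay as the last step left them, time stands still between calls to the robot, and variables do not carry over. Pictures are saved under pics/ and viewed, at most 14 in all, crops included, and the job is handed in when it is done.

Besides the shell and the picture viewer there is one more tool, called in YAML: its name, and indented under it one key for each argument. servo_tool: Moves the arm, as the interface text tells. Its arguments: {"type":"object","properties":{"plan":{"type":"array","items":{"type":"array","items":{"type":"number"}}},"force":{"type":"number"}},"required":["plan"]}

```bash
mkdir -p pics
cat > h.py <<'E'
import numpy as np, cv2
from station import ctrl
def snap(n,fn=None):
    c=ctrl.camera(n)
    if fn: cv2.imwrite('pics/'+fn,c['pixels'][:,:,::-1])
    np.savez('/tmp/%s.npz'%n,**c); return c
def load(n): return dict(np.load('/tmp/%s.npz'%n))
def ray(c,u,v):
    p=cv2.undistortPoints(np.array([[[u,v]]],float),c['mtx'],c['dist'])[0,0]
    return c['pose'][:3,3], c['pose'][:3,:3]@np.array([p[0],-p[1],-1.])
def onz(c,u,v,z):
    o,d=ray(c,u,v); return o+d*(z-o[2])/d[2]
def cloud(c):
    h,w=c['z_map'].shape; uv=np.stack(np.meshgrid(np.arange(w),np.arange(h)),-1).reshape(-1,1,2).astype(float)
    p=cv2.undistortPoints(uv,c['mtx'],c['dist']).reshape(h,w,2); z=c['z_map'][...,None]
    P=np.concatenate([p[...,:1]*z,-p[...,1:]*z,-z],-1)
    return P@c['pose'][:3,:3].T+c['pose'][:3,3]
E
python3 - <<'E'
from h import *
for n in('scene','side','wrist'):
    c=snap(n,n+'0.png'); print(n,c['pose'].round(3).tolist(),c['mtx'][0,0],(c['z_map']>0).mean())
print(ctrl.get_obs())
E
```

```text
scene [[0.597, -0.698, 0.395, 1.019], [0.802, 0.522, -0.29, -0.423], [-0.004, 0.49, 0.872, 1.227], [0.0, 0.0, 0.0, 1.0]] 440.7690996554171 0.99599609375
side [[1.0, 0.021, -0.012, 0.498], [-0.024, 0.773, -0.633, -0.763], [-0.004, 0.634, 0.774, 0.994], [0.0, 0.0, 0.0, 1.0]] 456.14369745605813 0.99593359375
wrist [[0.263, 0.933, 0.247, 0.216], [-0.965, 0.254, 0.066, -0.51], [-0.001, -0.255, 0.967, 0.385], [0.0, 0.0, 0.0, 1.0]] 286.3042057240362 0.9951484375
{'time_s': 0.15, 'qpos': array([-1.37160808e+00,  3.00378004e-01,  1.52149530e+00, -2.53654742e-05,
        1.32070177e+00, -6.65842061e-02]), 'joint_vel': array([-0.00029163, -0.0024899 , -0.00273978, -0.00271539, -0.00176625,
       -0.00107041]), 'tau': array([ 2.02661035e-04, -5.31959009e+01, -3.52821565e+01,  7.08156545e-02,
        2.35838833e-02, -6.88872592e-05]), 'ee_pos': array([ 0.14441427, -0.53046716,  0.20497368]), 'eef_rot': array([-3.14061077e+00, -4.08496972e-05,  2.65778724e-01]), 'force': array([0.56384517, 0.21436551, 0.70046043]), 'moment': array([-0.00947447,  0.04588545, -0.01244108]), 'grip_force': 0.0, 'grip_width': 0.09389442692956781}
```

View pics/scene0.png

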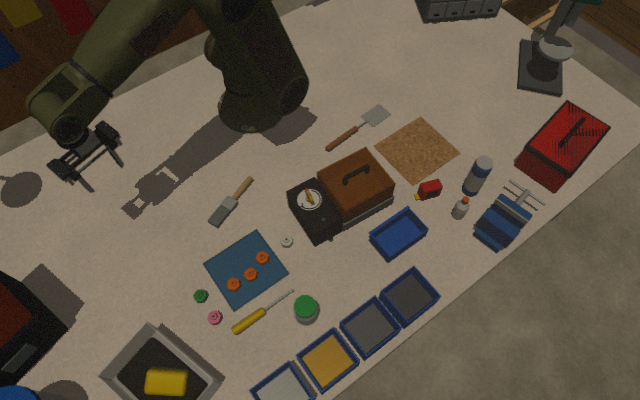

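View pics/side0.png

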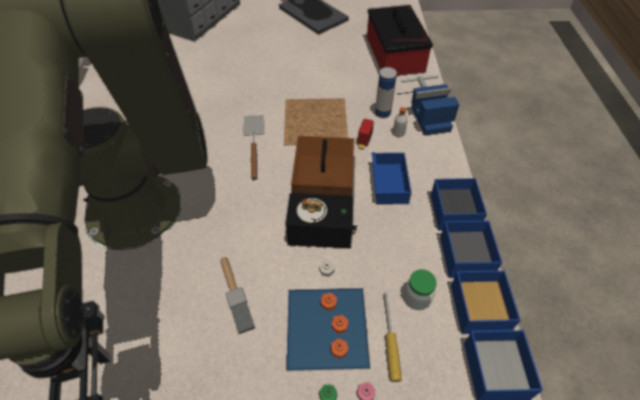

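The scene camera shows three orange knobs at (233,285), (250,274) and (262,258) on the blue mat. The look-alikes are green (201,296), pink (215,317) and white (287,241). The hood is at (357,180) with the console and key at (310,200), the cork mat at (417,150) and the blue bin at (398,234). Only the three orange ones fit "fresh".

```bash
cat > m.py <<'E'
from h import *
def comps(mask,mn=15):
    n,l,s,ce=cv2.connectedComponentsWithStats(mask.astype(np.uint8))
    return [(l==i,ce[i],s[i,4]) for i in range(1,n) if s[i,4]>=mn]
def rect(P):
    (c,s,a)=cv2.minAreaRect((P[:,:2]*1000).astype(np.float32)); return np.round(c,1),np.round(s,1),round(a,2)
E
python3 - <<'E'
from m import *
for n in('scene','side'):
    c=load(n);P=cloud(c);hsv=cv2.cvtColor(c['pixels'],cv2.COLOR_RGB2HSV);H,S,V=[hsv[...,i].astype(int) for i in range(3)]
    X,Y,Z=P[...,0],P[...,1],P[...,2]; W=(X>.2)&(X<.9)&(Y>-.6)&(Y<.5)
    print(n,'bench z',np.median(Z[W&(Z<.02)]))
    for m,ce,a in comps(((H<14))&(S>150)&(V>120)&W&(Z<.04)): print(' orange',ce.round(),a,P[m].mean(0).round(4))
    r=W&(abs(X-.52)<.14)&(Y>-.25)&(Y<.3)
    for nm,lo,hi in(('bar',.148,.17),('hoodtop',.117,.129),('console',.094,.106),('key',.12,.14)):
        m=r&(Z>lo)&(Z<hi)
        for mm,ce,a in comps(m,20): print(' ',nm,ce.round(),a,P[mm].mean(0).round(4),rect(P[mm]))
    for mm,ce,a in comps((H>105)&(H<125)&(S>130)&W&(Z>.042)&(Z<.056),20): print('  binrim',ce.round(),a,rect(P[mm]))
    for mm,ce,a in comps((H>8)&(H<20)&(S>60)&W&(abs(Z)<.005),400): print('  cork',ce.round(),a,rect(P[mm]))
    for mm,ce,a in comps((H>95)&(H<115)&(S>80)&W&(abs(Z)<.006),400): print('  mat',ce.round(),a,rect(P[mm]))
    big=cv2.resize(c['pixels'][90:260,260:480] if n=='scene' else c['pixels'][120:260,270:430],None,fx=3.4,fy=3.4,interpolation=cv2.INTER_CUBIC)
    cv2.imwrite(f'pics/{n}crop.png',big[:,:,::-1])
E
```

```text
scene bench z 0.001828098299081815
 orange [262. 257.] 87 [ 0.5226 -0.2876  0.022 ]
 orange [250. 274.] 94 [ 0.5454 -0.3432  0.0223]
 orange [233. 284.] 100 [ 0.5412 -0.3983  0.0218]
  bar [356. 172.] 147 [0.5206 0.0542 0.1584] (array([519.1,  55.3]), array([87.4, 14.4]), 84.81)
  hoodtop [355. 179.] 2533 [0.5229 0.0522 0.1245] (array([518.6,  56.7]), array([179.6, 162.3]), 84.77)
  console [314. 205.] 1633 [ 0.5114 -0.0881  0.1013] (array([507.3, -83.5]), array([109. , 164.8]), 84.88)
  console [364. 202.] 114 [0.5899 0.0337 0.1002] (array([592.9,  43.4]), array([181. ,  46.7]), 70.27)
  key [355. 179.] 2552 [0.5225 0.0533 0.1249] (array([519.6,  56.4]), array([179.5, 160.1]), 84.92)
  key [308. 195.] 62 [ 0.4883 -0.0908  0.132 ] (array([487.6, -89.6]), array([ 9.6, 47.4]), 76.65)
  binrim [391. 219.] 109 (array([663.4,  82.1]), array([134.9,  10.1]), 88.33)
  binrim [395. 243.] 86 (array([735.3,  48. ]), array([159.7,  78.9]), 53.2)
  cork [416. 151.] 2719 (array([521.4, 346.9]), array([285.3, 285.7]), 86.36)
  mat [398. 235.] 687 (array([701.9,  85.5]), array([129.2,  73.9]), 89.2
[... 1341 characters left out ...]
m [462. 226.] 96 (array([ 863. , -112.1]), array([ 5.2, 72.8]), 89.44)
  binrim [461. 259.] 190 (array([ 828.7, -189.2]), array([ 71.2, 147.7]), 34.44)
  binrim [472. 313.] 201 (array([ 828.9, -329.2]), array([ 67.2, 144.3]), 35.07)
  binrim [476. 276.] 95 (array([ 862.7, -252.2]), array([ 5.2, 72.8]), 88.09)
  binrim [491. 335.] 91 (array([ 861.7, -392.3]), array([ 4.3, 73.8]), 89.05)
  binrim [487. 378.] 220 (array([ 830.5, -473.2]), array([ 67.2, 140.8]), 36.84)
  cork [314. 119.] 2227 (array([501.1, 348.9]), array([202.3, 226.3]), 1.08)
  mat [391. 177.] 608 (array([714.3,  96.7]), array([108.8,  75.5]), 88.96)
  mat [325. 330.] 5027 (array([ 515.1, -344.4]), array([174.7, 187.1]), 0.02)
```

View pics/scenecrop.png

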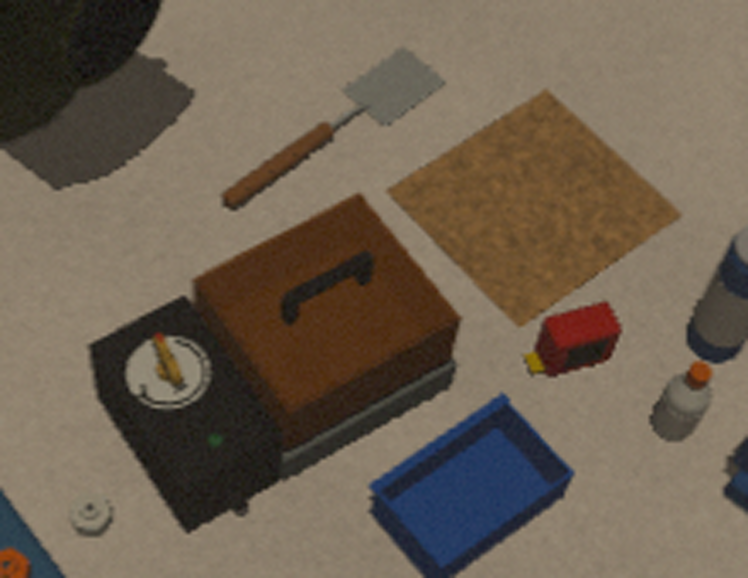

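The crop confirms the layout. The hood is square on the deck with its bar at about (325,285) in the crop, and the key at (168,362) on the console. The station's yaw is about -5.1° and the deck centre is about (0.519, 0.056). I'll move above the hood bar.

servo_tool:
  plan:
    - [100,0,0,-0.01,0,0,-0.152]
    - [100,0,0,-0.01,0,0,-0.152]
    - [100,0,0,-0.01,0,0,-0.152]
    - [100,0,0,-0.01,0,0,-0.152]
    - [100,0,0,-0.01,0,0,-0.152]
    - [100,0,0,-0.01,0,0,-0.152]
    - [100,0,0,-0.01,0,0,-0.152]
    - [100,0,0,-0.01,0,0,-0.152]
  force: 30

```text
time_s: 1.15
ee_pos: [0.1445, -0.5306, 0.2855]
eef_rot: [-3.141, -0.001, 1.487]
force: [-0.0, -0.7, 0.2]
grip_width: 0.0941
grip_force: 0.0
```

servo_tool:
  plan:
    - [100,0.045,0.022,0,0,0,0]
    - [100,0.045,0.022,0,0,0,0]
    - [100,0.045,0.022,0,0,0,0]
    - [100,0.045,0.022,0,0,0,0]
    - [100,0.045,0.022,0,0,0,0]
    - [100,0.045,0.022,0,0,0,0]
    - [100,0.045,0.022,0,0,0,0]
    - [100,0.045,0.022,0,0,0,0]

```text
time_s: 2.15
ee_pos: [0.3523, -0.1862, 0.2855]
eef_rot: [3.141, 0.0, 1.482]
force: [0.8, -1.0, 0.7]
grip_width: 0.094
grip_force: 0.0
```

```bash
cat >> m.py <<'E'
def to(x,y,z=None,yaw=None):
    "delta from here to the TCP target, in tool axes; turn as tool-z angle"
    o=ctrl.get_obs(); p=np.array(o['ee_pos']); ps=o['eef_rot'][2]
    d=np.array([x,y,p[2] if z is None else z])-p
    r=[np.cos(ps)*d[0]+np.sin(ps)*d[1], np.sin(ps)*d[0]-np.cos(ps)*d[1], -d[2]]
    t=0 if yaw is None else -((yaw-ps+np.pi)%(2*np.pi)-np.pi)
    print('at',p.round(4),np.round(o['eef_rot'],3),'shift',np.round(r,4),'turn',round(t,3),'t',o['time_s'],'F',np.round(o['force'],1),'g',round(o['grip_width'],4),o['grip_force'],'q6',round(o['qpos'][5],2))
E
python3 -c "
from m import *
to(.5195,.056,.2,1.482)"
```

```text
at [ 0.3523 -0.1862  0.2855] [3.141 0.    1.482] shift [0.2561 0.145  0.0855] turn -0.0 t 2.15 F [ 0.8 -1.   0.7] g 0.094 0.0 q6 -0.49
```

servo_tool:
  plan:
    - [100,0.043,0.024,0,0,0,0]
    - [100,0.043,0.024,0,0,0,0]
    - [100,0.043,0.024,0,0,0,0]
    - [100,0.043,0.024,0,0,0,0]
    - [100,0.043,0.024,0,0,0,0]
    - [100,0.041,0.025,0,0,0,0]
    - [100,0,0,0.04,0,0,0]
    - [100,0,0,0.02,0,0,0]

```text
time_s: 3.15
ee_pos: [0.5184, 0.0549, 0.2231]
eef_rot: [-3.139, 0.0, 1.483]
force: [-0.7, 0.2, 0.7]
grip_width: 0.094
grip_force: 0.0
```

Run:
```python
from m import *
to(.5195,.056,.136,1.482)
c=snap('wrist','w1.png');P=cloud(c);Z=P[...,2]
m=(Z>.148)&(Z<.17)
for mm,ce,a in comps(m,20): print('bar',ce.round(),a,rect(P[mm]),P[mm].mean(0))
```

```text
at [0.5184 0.0549 0.2231] [-3.139  0.     1.483] shift [0.0012 0.001  0.0871] turn 0.001 t 3.15 F [-0.7  0.2  0.7] g 0.094 0.0 q6 0.12
bar [314. 203.] 1271 (array([518.6,  58.1]), array([87. , 11.8]), 84.74) [0.51868646 0.06079241 0.15880302]
```

View pics/w1.png

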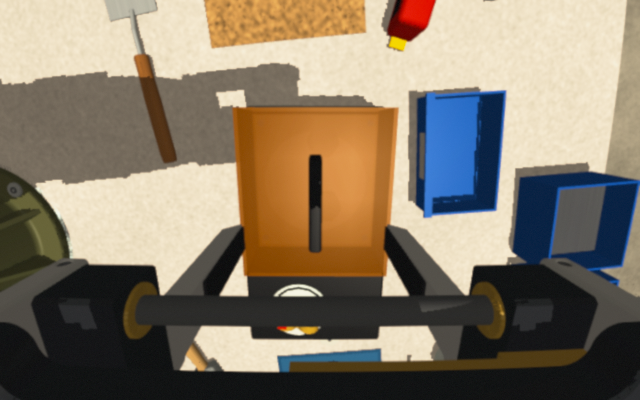

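The wrist view shows the bar at (315,203), between the fingers. I'll descend, grip at 30 N and lift slightly.

servo_tool:
  plan:
    - [100,0,0,0.03,0,0,0.003]
    - [100,0.001,0,0.03,0,0,0]
    - [100,0,0,0.027,0,0,0]
    - [100,0,0,0,0,0,0]
    - [0,0,0,0,0,0,0]
    - [0,0,0,0,0,0,0]
    - [0,0,0,0,0,0,0]
    - [0,0,0,0,0,0,0]
  force: 30

```text
time_s: 4.2
ee_pos: [0.5192, 0.0554, 0.1388]
eef_rot: [3.141, -0.0, 1.479]
force: [-0.8, -1.0, -0.0]
grip_width: 0.0574
grip_force: 0.0
```

```bash
python3 -c "
from m import *
to(.5005,.349,.136,1.571)"
```

```text
at [0.5192 0.0554 0.1388] [ 3.141 -0.     1.479] shift [ 0.2907 -0.0455  0.0028] turn -0.092 t 4.2 F [-0.8 -1.  -0. ] g 0.0574 0.0 q6 0.13
```

servo_tool:
  plan:
    - [0,0,0,0.003,0,0,0]
    - [0,0,0,0,0,0,0]
    - [0,0,0,0,0,0,0]
    - [0,0,0,0,0,0,0]
    - [0,0,0,0,0,0,0]
    - [0,0,0,0,0,0,0]
    - [0,0,0,0,0,0,0]
    - [0,0,0,0,0,0,0]
  force: 40

```text
time_s: 5.2
ee_pos: [0.519, 0.0554, 0.1355]
eef_rot: [3.142, -0.0, 1.479]
force: [-0.2, 0.3, 0.6]
grip_width: 0.0115
grip_force: 40.0
```

servo_tool:
  plan:
    - [0,0,0,-0.005,0,0,0]
    - [0,0,0,-0.01,0,0,0]
    - [0,0,0,-0.015,0,0,0]
    - [0,0,0,-0.02,0,0,0]
    - [0,0,0,-0.02,0,0,0]
    - [0,0.01,0,-0.015,0,0,0]
    - [0,0.02,-0.005,0,0,0,0]
    - [0,0.03,-0.005,0,0,0,0]

```text
time_s: 6.2
ee_pos: [0.5145, 0.1169, 0.2211]
eef_rot: [3.141, -0.0, 1.478]
force: [-0.3, 0.7, -4.0]
grip_width: 0.0115
grip_force: 40.0
```

servo_tool:
  plan:
    - [0,0.035,-0.005,0,0,0,0]
    - [0,0.035,-0.005,0,0,0,0]
    - [0,0.035,-0.005,0,0,0,0]
    - [0,0.035,-0.005,0,0,0,0]
    - [0,0.035,-0.005,0,0,0,0]
    - [0,0.03,-0.005,0,0,0,0]
    - [0,0.02,-0.005,0,0,0,0]
    - [0,0,0,0,0,0,0]

```text
time_s: 7.2
ee_pos: [0.4999, 0.3444, 0.2204]
eef_rot: [-3.141, 0.0, 1.48]
force: [-0.2, -0.1, -3.0]
grip_width: 0.0115
grip_force: 40.0
```

```bash
python3 -c "
from m import *
to(.5005,.349,.088,1.571)
c=snap('side','s2.png')"
```

```text
at [0.4999 0.3444 0.2204] [-3.141  0.     1.48 ] shift [0.0047 0.0002 0.1324] turn -0.091 t 7.2 F [-0.2 -0.1 -3. ] g 0.0115 39.998547434806824 q6 0.63
```

View pics/s2.png

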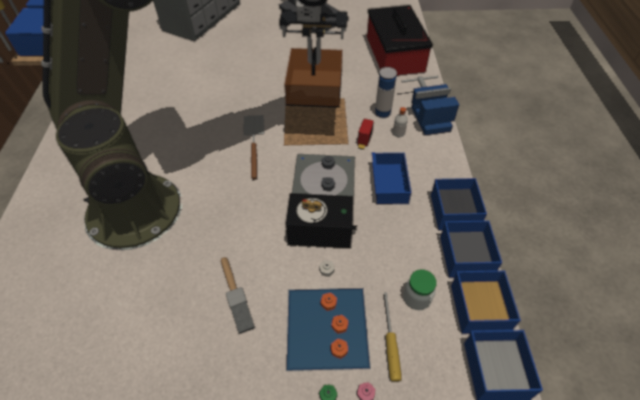

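The side view shows the hood over the cork and two grey knobs on the deck at (327,162) and (328,184). I'll set the hood down.

servo_tool:
  plan:
    - [0,0.003,0,0.02,0,0,-0.03]
    - [0,0.002,0,0.025,0,0,-0.03]
    - [0,0,0,0.025,0,0,-0.03]
    - [0,0,0,0.025,0,0,0]
    - [0,0,0,0.02,0,0,0]
    - [0,0,0,0.01,0,0,0]
    - [0,0,0,0.004,0,0,0]
    - [0,0,0,0.002,0,0,0]

```text
time_s: 8.25
ee_pos: [0.5011, 0.3482, 0.09]
eef_rot: [3.141, -0.0, 1.569]
force: [-0.5, -0.3, -3.5]
grip_width: 0.0115
grip_force: 40.0
```

servo_tool:
  plan:
    - [0,0,0,0.002,0,0,0]
    - [0,0,0,0,0,0,0]
    - [30,0,0,0,0,0,0]
    - [60,0,0,0,0,0,0]
    - [60,0,0,0,0,0,0]
    - [60,0,0,0,0,0,0]
    - [60,0,0,-0.02,0,0,0]
    - [60,0,0,-0.04,0,0,0]

```text
time_s: 9.25
ee_pos: [0.5002, 0.3479, 0.1468]
eef_rot: [-3.139, 0.002, 1.569]
force: [0.3, 0.1, 0.1]
grip_width: 0.0562
grip_force: 0.0
```

```bash
cat > k.py <<'E'
from m import *
import sys
def knobs():
  for n in('scene','side'):
    c=snap(n);P=cloud(c);hsv=cv2.cvtColor(c['pixels'],cv2.COLOR_RGB2HSV);H,S,V=[hsv[...,i].astype(int) for i in range(3)]
    X,Y,Z=P[...,0],P[...,1],P[...,2]
    for m,ce,a in comps((H<14)&(S>150)&(V>120)&(X>.3)&(X<.75)&(Y>-.6)&(Y<.2)&(Z<.09)&(Z>.012)): print(n,'orange',ce.round(),a,P[m].mean(0).round(4))
    d=(abs(X-.5195)<.09)&(abs(Y-.056)<.1)&(Z>.058)&(Z<.08)
    for m,ce,a in comps(d): 
        q=P[m]; t=q[(q[:,2]>.064)&(q[:,2]<.071)]
        print(n,'on deck',ce.round(),a,'all',((q.min(0)+q.max(0))/2).round(4),'disc top',t.mean(0).round(4),'boss',q[q[:,2]>.0715].mean(0).round(4),c['pixels'][m].mean(0).round())
E
python3 -c "
from k import *
knobs(); to(.5195,.056,.3,1.48)"
```

```text
scene orange [262. 257.] 84 [ 0.5229 -0.2882  0.0227]
scene orange [250. 274.] 91 [ 0.5454 -0.3431  0.0224]
scene orange [233. 284.] 98 [ 0.5414 -0.3986  0.022 ]
scene on deck [370. 182.] 115 all [0.5333 0.107  0.0689] disc top [0.5339 0.1045 0.0682] boss [0.5348 0.1063 0.0746] [57. 55. 51.]
scene on deck [349. 195.] 115 all [0.5301 0.0282 0.0688] disc top [0.5318 0.0272 0.0683] boss [0.5315 0.0255 0.0746] [57. 55. 51.]
side orange [328. 300.] 152 [ 0.5214 -0.2914  0.0226]
side orange [339. 323.] 173 [ 0.544  -0.3463  0.0223]
side orange [339. 348.] 191 [ 0.5405 -0.4013  0.0222]
side on deck [328. 161.] 126 all [0.5333 0.1064 0.0682] disc top [0.5334 0.1043 0.0686] boss [0.5334 0.1045 0.0741] [58. 58. 58.]
side on deck [328. 183.] 140 all [0.5295 0.0264 0.0681] disc top [0.5301 0.0237 0.0681] boss [0.5296 0.0267 0.0741] [64. 63. 63.]
at [0.5023 0.3492 0.1518] [ 3.136 -0.004  1.569] shift [-0.2931  0.0178 -0.1482] turn 0.089 t 9.35 F [ 0.3 -0.4  1. ] g 0.0564 0.0 q6 0.55
```

Run:
```python
from m import *
c=load('wrist');P=cloud(c);hsv=cv2.cvtColor(c['pixels'],cv2.COLOR_RGB2HSV);H,S=hsv[...,0],hsv[...,1]
X,Y,Z=[P[...,i] for i in range(3)]
b=(H>105)&(H<125)&(S>130)&(X>.64)&(X<.79)&(Y>-.03)&(Y<.19)
for lo,hi in((.046,.056),(.0,.008)):
    for m,ce,a in comps(b&(Z>lo)&(Z<hi),20): print(lo,ce.round(),a,rect(P[m]),P[m].min(0).round(3),P[m].max(0).round(3))
to(.532,.106,.3,1.48)
```

```text
0.046 [451. 152.] 1887 (array([704.4,  76.6]), array([151.7,  97. ]), 89.13) [0.656 0.001 0.046] [0.754 0.153 0.054]
0.0 [457. 148.] 4839 (array([718.2,  75.9]), array([144.8,  65.9]), 88.69) [0.685 0.004 0.001] [0.752 0.148 0.008]
0.0 [418. 125.] 23 (array([663.9, 115.7]), array([29. ,  0.9]), 89.17) [0.663 0.101 0.005] [0.665 0.13  0.008]
0.0 [417. 167.] 34 (array([663.,  57.]), array([42.4,  1. ]), 88.92) [0.662 0.036 0.004] [0.664 0.078 0.008]
at [0.5023 0.3492 0.1518] [ 3.136 -0.004  1.569] shift [-0.2431  0.0302 -0.1482] turn 0.089 t 9.35 F [ 0.3 -0.4  1. ] g 0.0564 0.0 q6 0.55
```

servo_tool:
  plan:
    - [60,0,0,-0.03,0,0,0.03]
    - [60,0,0,-0.03,0,0,0.03]
    - [60,-0.03,0,0,0,0,0.03]
    - [60,-0.045,0,0,0,0,0]
    - [60,-0.05,0.003,0,0,0,0]
    - [60,-0.05,0.003,0,0,0,0]
    - [60,-0.045,0.003,0.03,0,0,0]
    - [60,-0.02,0.001,0.03,0,0,0]
  force: 12

```text
time_s: 10.35
ee_pos: [0.4894, 0.1063, 0.1467]
eef_rot: [3.141, -0.0, 1.477]
force: [0.1, 0.3, 0.1]
grip_width: 0.0561
grip_force: 0.0
```

```bash
python3 -c "
from m import *
to(.533,.1055,.053,1.48)"
```

```text
at [0.4894 0.1063 0.1467] [ 3.141 -0.     1.477] shift [0.0033 0.0434 0.0937] turn -0.003 t 10.35 F [0.1 0.3 0.1] g 0.0561 0.0 q6 0.23
```

servo_tool:
  plan:
    - [60,0.003,0.02,0,0,0,0]
    - [60,0,0.023,0,0,0,0]
    - [60,0,0,0.025,0,0,0]
    - [60,0,0,0.03,0,0,0]
    - [60,0,0,0.025,0,0,0]
    - [60,0,0,0.014,0,0,0]
    - [0,0,0,0,0,0,0]
    - [0,0,0,0,0,0,0]

```text
time_s: 11.35
ee_pos: [0.5332, 0.1074, 0.0544]
eef_rot: [3.14, -0.0, 1.479]
force: [0.2, 0.0, 1.0]
grip_width: 0.0396
grip_force: 0.0
```

servo_tool:
  plan:
    - [0,0,0,0,0,0,0]
    - [0,0,0,0,0,0,0]
    - [0,0,0,0,0,0,0]
    - [0,0,0,-0.02,0,0,0]
    - [0,0,0,-0.035,0,0,0]
    - [0,0,0,-0.035,0,0,0]
    - [0,0,0,0,0,0,0]
    - [0,0,0,0,0,0,0]

```text
time_s: 12.35
ee_pos: [0.5323, 0.1073, 0.1427]
eef_rot: [-3.141, 0.0, 1.479]
force: [-0.1, -0.1, -1.1]
grip_width: 0.0356
grip_force: 12.0
```

```bash
python3 -c "
from m import *
to(.708,.105,.04,1.54)"
```

```text
at [0.5323 0.1073 0.1427] [-3.141  0.     1.479] shift [0.0139 0.1752 0.1027] turn -0.061 t 12.35 F [-0.1 -0.1 -1.1] g 0.0356 11.9997838139534 q6 0.22
```

Knob A is held. Next it goes into the bin.

servo_tool:
  plan:
    - [0,0.003,0.04,0,0,0,-0.03]
    - [0,0.003,0.045,0,0,0,-0.03]
    - [0,0.003,0.045,0,0,0,0]
    - [0,0.001,0.042,0,0,0,0]
    - [0,0,0,0,0,0,0]
    - [0,0,0,0.04,0,0,0]
    - [0,0,0,0.04,0,0,0]
    - [0,0,0,0.02,0,0,0]

```text
time_s: 13.35
ee_pos: [0.7031, 0.108, 0.0405]
eef_rot: [-3.137, 0.001, 1.539]
force: [0.6, 0.1, 0.0]
grip_width: 0.0356
grip_force: 12.0
```

```bash
python3 -c "
from m import *
to(.708,.105,.04,1.54)"
```

```text
at [0.7031 0.108  0.0405] [-3.137e+00  1.000e-03  1.539e+00] shift [-0.0029  0.005   0.0005] turn -0.001 t 13.35 F [0.6 0.1 0. ] g 0.0356 11.999727934598923 q6 0.13
```

servo_tool:
  plan:
    - [0,0,0.005,0,0,0,0]
    - [48,0,0,0,0,0,0]
    - [48,0,0,0,0,0,0]
    - [48,0,0,-0.03,0,0,0]
    - [48,0,0,-0.04,0,0,0]
    - [60,0,0,-0.04,0,0,0.03]
    - [60,-0.02,-0.04,0,0,0,0.03]
    - [60,-0.02,-0.045,0,0,0,0]

```text
time_s: 14.35
ee_pos: [0.6213, 0.0742, 0.1545]
eef_rot: [3.139, -0.0, 1.478]
force: [0.4, 0.4, -0.1]
grip_width: 0.0564
grip_force: 0.0
```

```bash
python3 -c "
from m import *
to(.5305,.0265,.053,1.48)"
```

```text
at [0.6213 0.0742 0.1545] [ 3.139 -0.     1.478] shift [-0.0559 -0.0861  0.1015] turn -0.002 t 14.35 F [ 0.4  0.4 -0.1] g 0.0564 0.0 q6 0.15
```

servo_tool:
  plan:
    - [60,-0.025,-0.04,0,0,0,0]
    - [60,-0.025,-0.04,0,0,0,0]
    - [60,-0.006,-0.006,0,0,0,0]
    - [60,0,0,0.025,0,0,0]
    - [60,0,0,0.035,0,0,0]
    - [60,0,0,0.03,0,0,0]
    - [60,0,0,0.011,0,0,0]
    - [60,0,0,0,0,0,0]

```text
time_s: 15.35
ee_pos: [0.5319, 0.0269, 0.0527]
eef_rot: [3.141, -0.0, 1.479]
force: [0.9, -0.7, -0.1]
grip_width: 0.0564
grip_force: 0.0
```

servo_tool:
  plan:
    - [0,0,0,0,0,0,0]
    - [0,0,0,0,0,0,0]
    - [0,0,0,0,0,0,0]
    - [0,0,0,0,0,0,0]
    - [0,0,0,0,0,0,0]
    - [0,0,0,-0.025,0,0,0]
    - [0,0,0,-0.035,0,0,0]
    - [0,0,0,-0.03,0,0,0]

```text
time_s: 16.35
ee_pos: [0.5314, 0.0268, 0.1438]
eef_rot: [3.141, -0.0, 1.479]
force: [0.0, -0.4, 0.0]
grip_width: 0.0354
grip_force: 12.0
```

```bash
python3 -c "
from m import *
to(.708,.047,.04,1.54)"
```

```text
at [0.5314 0.0268 0.1438] [ 3.141 -0.     1.479] shift [0.0364 0.174  0.1038] turn -0.061 t 16.35 F [ 0.  -0.4  0. ] g 0.0354 11.999889761209488 q6 0.07
```

servo_tool:
  plan:
    - [0,0.009,0.04,0,0,0,-0.03]
    - [0,0.009,0.045,0,0,0,-0.03]
    - [0,0.004,0.045,0,0,0,0]
    - [0,0.003,0.045,0,0,0,0]
    - [0,0,0,0,0,0,0]
    - [0,0,0,0.04,0,0,0]
    - [0,0,0,0.04,0,0,0]
    - [0,0,0,0.022,0,0,0]

```text
time_s: 17.35
ee_pos: [0.7063, 0.0424, 0.0387]
eef_rot: [-3.139, 0.0, 1.539]
force: [-0.2, -0.3, -0.6]
grip_width: 0.0355
grip_force: 12.0
```

```bash
python3 -c "
from m import *
to(.708,.047,.04,1.54)"
```

```text
at [0.7063 0.0424 0.0387] [-3.139  0.     1.539] shift [ 0.0047  0.0015 -0.0013] turn -0.001 t 17.35 F [-0.2 -0.3 -0.6] g 0.0355 11.999911218881607 q6 0.04
```

servo_tool:
  plan:
    - [48,0,0,0,0,0,0]
    - [48,0,0,0,0,0,0]
    - [48,0,0,-0.03,0,0,0]
    - [48,0,0,-0.05,0,0,0]
    - [60,0,0,-0.05,0,0,0]
    - [60,-0.03,-0.015,0,0,0,0]
    - [60,-0.045,-0.02,0,0,0,0]
    - [60,-0.05,-0.02,0,0,0,0]

```text
time_s: 18.35
ee_pos: [0.6484, -0.0817, 0.1726]
eef_rot: [3.139, 0.0, 1.54]
force: [1.6, -0.0, 0.3]
grip_width: 0.0565
grip_force: 0.0
```

servo_tool:
  plan:
    - [60,-0.05,-0.02,0,0,0,0]
    - [60,-0.05,-0.02,0,0,0,0]
    - [60,-0.05,-0.02,0,0,0,0]
    - [60,-0.05,-0.02,0,0,0,0]
    - [60,-0.04,-0.02,0,0,0,0]
    - [60,-0.03,-0.01,0,0,0,0]
    - [60,0,0,0.03,0,0,0]
    - [60,0,0,0,0,0,0]

```text
time_s: 19.35
ee_pos: [0.5296, -0.347, 0.1402]
eef_rot: [-3.14, -0.001, 1.538]
force: [-0.2, -0.2, 0.7]
grip_width: 0.0564
grip_force: 0.0
```

```bash
python3 -c "
from k import *
knobs(); to(.541,-.4,.005)
c=snap('wrist','w3.png')
c=load('scene'); im=cv2.resize(c['pixels'][200:260,350:450],None,fx=4,fy=4,interpolation=2)
w=cv2.resize(load('wrist')['pixels'],(640,400)); w[:240,:400]=im
cv2.imwrite('pics/w3.png',w[:,:,::-1])"
```

```text
scene orange [248. 274.] 66 [ 0.5452 -0.3476  0.0223]
scene orange [233. 284.] 109 [ 0.542  -0.3983  0.0226]
side orange [339. 324.] 156 [ 0.5439 -0.3493  0.0216]
side orange [339. 348.] 199 [ 0.5403 -0.4019  0.0221]
at [ 0.5307 -0.3471  0.1423] [3.140e+00 1.000e-03 1.539e+00] shift [-0.0525  0.012   0.1373] turn 0 t 19.45 F [ 0.4 -0.5  0.4] g 0.0565 0.0 q6 -0.61
```

View pics/w3.png

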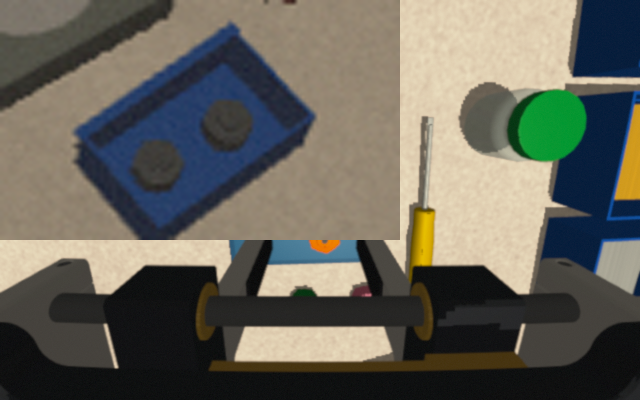

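Both grey knobs are in the bin, at inset pixels (157,163) and (227,122). Now fresh knob 3, the one on the mat at (0.541, -0.400).

servo_tool:
  plan:
    - [60,-0.03,0.006,0,0,0,0]
    - [60,-0.023,0.006,0,0,0,0]
    - [60,0,0,0.035,0,0,0]
    - [60,0,0,0.04,0,0,0]
    - [60,0,0,0.04,0,0,0]
    - [60,0,0,0.02,0,0,0]
    - [60,0,0,0,0,0,0]
    - [0,0,0,0,0,0,0]

```text
time_s: 20.5
ee_pos: [0.5414, -0.4011, 0.0076]
eef_rot: [3.139, 0.002, 1.539]
force: [0.2, -0.1, 0.6]
grip_width: 0.0495
grip_force: 0.0
```

servo_tool:
  plan:
    - [0,0,0,0,0,0,0]
    - [0,0,0,0,0,0,0]
    - [0,0,0,0,0,0,0]
    - [0,0,0,0,0,0,0]
    - [0,0,0,-0.04,0,0,0]
    - [0,0,0,-0.05,0,0,0]
    - [0,0,0,-0.06,0,0,0]
    - [0,0,0,-0.03,0,0,0]

```text
time_s: 21.5
ee_pos: [0.5409, -0.4009, 0.1897]
eef_rot: [3.138, 0.003, 1.539]
force: [-0.3, -0.0, -1.5]
grip_width: 0.0354
grip_force: 12.0
```

Run:
```python
from m import *
c,s=np.cos(-.089),np.sin(-.089)
for x,y in((0,45),(0,0),(0,-45)): print(x,y,np.array([.5192,.0555])+np.array([c*x-s*y,s*x+c*y])/1000)
to(.5232,.1003,.055,1.48)
```

```text
0 45 [0.52319971 0.1003219 ]
0 0 [0.5192 0.0555]
0 -45 [0.51520029 0.0106781 ]
at [ 0.5409 -0.4009  0.1897] [3.138e+00 3.000e-03 1.539e+00] shift [ 0.5004 -0.0338  0.1347] turn 0.059 t 21.5 F [-0.3 -0.  -1.5] g 0.0354 11.999790519475937 q6 -0.66
```

servo_tool:
  plan:
    - [0,0.04,-0.003,0,0,0,0]
    - [0,0.055,-0.004,0,0,0,0]
    - [0,0.055,-0.004,0,0,0,0]
    - [0,0.055,-0.004,0,0,0,0]
    - [0,0.055,-0.004,0,0,0,0]
    - [0,0.055,-0.004,0,0,0,0]
    - [0,0.055,-0.004,0,0,0,0]
    - [0,0.055,-0.004,0,0,0,0]

```text
time_s: 22.5
ee_pos: [0.5228, 0.027, 0.186]
eef_rot: [3.141, -0.0, 1.539]
force: [0.6, -0.3, -0.2]
grip_width: 0.0358
grip_force: 12.0
```

servo_tool:
  plan:
    - [0,0.045,-0.003,0,0,0,0.03]
    - [0,0.03,0,0,0,0,0.03]
    - [0,0,0,0,0,0,0]
    - [0,0,0,0.03,0,0,0]
    - [0,0,0,0.04,0,0,0]
    - [0,0,0,0.03,0,0,0]
    - [0,0,0,0,0,0,0]
    - [0,0,0,0,0,0,0]

```text
time_s: 23.5
ee_pos: [0.5241, 0.0998, 0.0869]
eef_rot: [3.14, -0.0, 1.478]
force: [0.6, 0.7, -0.4]
grip_width: 0.0356
grip_force: 12.0
```

```bash
python3 -c "
from m import *
to(.5232,.1003,.056,1.48)"
```

```text
at [0.5241 0.0998 0.0869] [ 3.14  -0.     1.478] shift [ 0.0004 -0.0009  0.0309] turn -0.002 t 23.5 F [ 0.6  0.7 -0.4] g 0.0356 11.99984461069107 q6 0.21
```

servo_tool:
  plan:
    - [0,0,-0.001,0.02,0,0,0]
    - [0,0,0,0.01,0,0,0]
    - [0,0,0,0,0,0,0]
    - [60,0,0,0,0,0,0]
    - [60,0,0,0,0,0,0]
    - [60,0,0,-0.03,0,0,0]
    - [60,0,0,-0.05,0,0,0]
    - [60,-0.04,0,-0.05,0,0,0]

```text
time_s: 24.5
ee_pos: [0.5187, 0.0623, 0.1861]
eef_rot: [3.141, -0.0, 1.482]
force: [0.3, -0.8, 0.4]
grip_width: 0.0563
grip_force: 0.0
```

servo_tool:
  plan:
    - [60,-0.05,0,0,0,0,0]
    - [60,-0.055,0,0,0,0,0]
    - [60,-0.055,0,0,0,0,0]
    - [60,-0.055,0,0,0,0,0]
    - [60,-0.055,0,0,0,0,0]
    - [60,-0.055,0,0,0,0,0]
    - [60,-0.035,0,0,0,0,0]
    - [60,0,0,0,0,0,0]

```text
time_s: 25.5
ee_pos: [0.4852, -0.2988, 0.1843]
eef_rot: [3.142, 0.0, 1.476]
force: [0.2, 0.7, 0.1]
grip_width: 0.0562
grip_force: 0.0
```

```bash
python3 -c "
from k import *
knobs(); to(.5445,-.346,.006)"
```

```text
scene orange [367. 180.] 77 [0.5243 0.1024 0.0713]
scene orange [259. 258.] 47 [ 0.5205 -0.295   0.0233]
scene orange [250. 274.] 98 [ 0.5459 -0.3433  0.0227]
scene on deck [366. 181.] 114 all [0.5232 0.1008 0.0694] disc top [0.5247 0.1004 0.0683] boss [0.5245 0.1007 0.0748] [129.  63.  23.]
side orange [328. 302.] 144 [ 0.5203 -0.294   0.0221]
side orange [339. 323.] 184 [ 0.5439 -0.3471  0.0218]
at [ 0.4857 -0.2966  0.1843] [ 3.142 -0.     1.478] shift [-0.0437  0.0631  0.1783] turn 0 t 25.6 F [-0.3 -0.2 -0.1] g 0.0565 0.0 q6 -0.52
```

servo_tool:
  plan:
    - [60,-0.02,0.03,0,0,0,0]
    - [60,-0.022,0.033,0,0,0,0]
    - [60,0,0,0.04,0,0,0]
    - [60,0,0,0.05,0,0,0]
    - [60,0,0,0.05,0,0,0]
    - [60,0,0,0.025,0,0,0]
    - [60,0,0,0.013,0,0,0]
    - [60,0,0,0,0,0,0]

```text
time_s: 26.6
ee_pos: [0.5449, -0.3439, 0.0063]
eef_rot: [-3.141, -0.0, 1.48]
force: [-0.2, -0.5, 0.4]
grip_width: 0.0565
grip_force: 0.0
```

servo_tool:
  plan:
    - [0,0,0,0,0,0,0]
    - [0,0,0,0,0,0,0]
    - [0,0,0,0,0,0,0]
    - [0,0,0,0,0,0,0]
    - [0,0,0,-0.04,0,0,0]
    - [0,0,0,-0.05,0,0,0]
    - [0,0,0,-0.06,0,0,0]
    - [0,0,0,-0.03,0,0,0]

```text
time_s: 27.6
ee_pos: [0.5451, -0.345, 0.1901]
eef_rot: [3.138, 0.002, 1.479]
force: [-0.9, -0.6, 0.2]
grip_width: 0.0355
grip_force: 12.0
```

```bash
python3 -c "
from m import *
to(.5192,.0555,.056,1.48)"
```

```text
at [ 0.5451 -0.345   0.1901] [3.138e+00 2.000e-03 1.479e+00] shift [ 0.3964 -0.0626  0.1341] turn -0.001 t 27.6 F [-0.9 -0.6  0.2] g 0.0355 11.999940276145935 q6 -0.53
```

servo_tool:
  plan:
    - [0,0.04,-0.007,0,0,0,0]
    - [0,0.055,-0.009,0,0,0,0]
    - [0,0.055,-0.009,0,0,0,0]
    - [0,0.055,-0.009,0,0,0,0]
    - [0,0.055,-0.009,0,0,0,0]
    - [0,0.055,-0.009,0,0,0,0]
    - [0,0.055,-0.008,0,0,0,0]
    - [0,0.026,-0.003,0,0,0,0]

```text
time_s: 28.6
ee_pos: [0.5178, 0.0579, 0.1866]
eef_rot: [3.141, -0.0, 1.481]
force: [0.8, -0.7, -0.9]
grip_width: 0.0356
grip_force: 12.0
```

servo_tool:
  plan:
    - [0,0,0,0,0,0,0]
    - [0,0,0,0.03,0,0,0]
    - [0,0,0,0.04,0,0,0]
    - [0,0,0,0.04,0,0,0]
    - [0,0,0,0.01,0,0,0]
    - [0,0,0,0,0,0,0]
    - [0,0,0,0,0,0,0]
    - [0,0,0,0,0,0,0]

```text
time_s: 29.6
ee_pos: [0.5188, 0.0555, 0.0674]
eef_rot: [3.14, -0.0, 1.479]
force: [-0.1, 0.6, -0.3]
grip_width: 0.0357
grip_force: 12.0
```

```bash
python3 -c "
from m import *
to(.5192,.0555,.055,1.48)"
```

```text
at [0.5188 0.0555 0.0674] [ 3.14  -0.     1.479] shift [0.0001 0.0004 0.0124] turn -0.001 t 29.6 F [-0.1  0.6 -0.3] g 0.0357 11.999864727258682 q6 0.13
```

servo_tool:
  plan:
    - [0,0,0,0.012,0,0,0]
    - [0,0,0,0,0,0,0]
    - [60,0,0,0,0,0,0]
    - [60,0,0,0,0,0,0]
    - [60,0,0,-0.04,0,0,0]
    - [60,0,0,-0.05,0,0,0]
    - [60,-0.04,0.003,-0.04,0,0,0]
    - [60,-0.055,0.005,0,0,0,0]

```text
time_s: 30.6
ee_pos: [0.5186, -0.0404, 0.1875]
eef_rot: [3.136, 0.0, 1.481]
force: [0.1, 0.3, -0.8]
grip_width: 0.0566
grip_force: 0.0
```

servo_tool:
  plan:
    - [60,-0.055,0.006,0,0,0,0]
    - [60,-0.055,0.006,0,0,0,0]
    - [60,-0.045,0.006,0,0,0,0]
    - [60,-0.03,0.005,0,0,0,0]
    - [60,0,0,0,0,0,0]
    - [60,0,0,0,0,0,0]
    - [60,0,0,0,0,0,0]
    - [60,0,0,0,0,0,0]

```text
time_s: 31.6
ee_pos: [0.5235, -0.2254, 0.1844]
eef_rot: [3.141, 0.0, 1.48]
force: [-0.5, 0.4, -0.0]
grip_width: 0.0566
grip_force: 0.0
```

```bash
python3 -c "
from k import *
knobs(); to(.522,-.29,.006,1.48)"
```

```text
scene orange [367. 180.] 75 [0.524  0.1021 0.0712]
scene orange [354. 187.] 72 [0.5193 0.0566 0.0712]
scene orange [262. 257.] 86 [ 0.5227 -0.2879  0.0226]
scene on deck [366. 181.] 111 all [0.5228 0.1009 0.0699] disc top [0.5257 0.0998 0.068 ] boss [0.5232 0.1012 0.0743] [126.  61.  21.]
scene on deck [354. 188.] 113 all [0.5171 0.0551 0.069 ] disc top [0.5202 0.0538 0.0682] boss [0.5185 0.0553 0.0742] [126.  61.  21.]
side orange [328. 301.] 164 [ 0.521  -0.2923  0.0222]
at [ 0.5235 -0.2257  0.1844] [3.141 0.    1.479] shift [-0.0642  0.0044  0.1784] turn -0.001 t 31.7 F [0.7 0.3 0.6] g 0.0566 0.0 q6 -0.38
```

servo_tool:
  plan:
    - [60,-0.03,0.002,0,0,0,0]
    - [60,-0.034,0.002,0,0,0,0]
    - [60,0,0,0.04,0,0,0]
    - [60,0,0,0.05,0,0,0]
    - [60,0,0,0.05,0,0,0]
    - [60,0,0,0.025,0,0,0]
    - [60,0,0,0.013,0,0,0]
    - [60,0,0,0,0,0,0]

```text
time_s: 32.7
ee_pos: [0.5215, -0.2901, 0.0062]
eef_rot: [-3.141, -0.0, 1.479]
force: [-0.2, -0.0, 1.7]
grip_width: 0.0564
grip_force: 0.0
```

servo_tool:
  plan:
    - [0,0,0,0,0,0,0]
    - [0,0,0,0,0,0,0]
    - [0,0,0,0,0,0,0]
    - [0,0,0,0,0,0,0]
    - [0,0,0,-0.04,0,0,0]
    - [0,0,0,-0.05,0,0,0]
    - [0,0,0,-0.06,0,0,0]
    - [0,0,0,-0.03,0,0,0]

```text
time_s: 33.7
ee_pos: [0.522, -0.2905, 0.1899]
eef_rot: [3.138, 0.002, 1.479]
force: [0.4, -1.2, -0.2]
grip_width: 0.0355
grip_force: 12.0
```

```bash
python3 -c "
from m import *
to(.5152,.0107,.055,1.48)"
```

```text
at [ 0.522  -0.2905  0.1899] [3.138e+00 2.000e-03 1.479e+00] shift [ 0.2993 -0.0345  0.1349] turn -0.001 t 33.7 F [ 0.4 -1.2 -0.2] g 0.0355 11.999925971031189 q6 -0.48
```

servo_tool:
  plan:
    - [0,0.035,-0.004,0,0,0,0]
    - [0,0.05,-0.006,0,0,0,0]
    - [0,0.055,-0.006,0,0,0,0]
    - [0,0.055,-0.006,0,0,0,0]
    - [0,0.055,-0.006,0,0,0,0]
    - [0,0.035,-0.004,0,0,0,0]
    - [0,0.014,-0.002,0,0,0,0]
    - [0,0,0,0,0,0,0]

```text
time_s: 34.7
ee_pos: [0.5151, 0.0106, 0.1863]
eef_rot: [3.142, 0.0, 1.48]
force: [0.4, 0.0, 0.1]
grip_width: 0.0354
grip_force: 12.0
```

servo_tool:
  plan:
    - [0,0,0,0.03,0,0,0]
    - [0,0,0,0.04,0,0,0]
    - [0,0,0,0.04,0,0,0]
    - [0,0,0,0.01,0,0,0]
    - [0,0,0,0,0,0,0]
    - [0,0,0,0,0,0,0]
    - [0,0,0,0,0,0,0]
    - [0,0,0,0,0,0,0]

```text
time_s: 35.7
ee_pos: [0.5154, 0.0106, 0.0669]
eef_rot: [3.141, -0.0, 1.479]
force: [0.1, 0.4, 0.0]
grip_width: 0.0358
grip_force: 12.0
```

```bash
python3 -c "
from m import *
to(.5152,.0107,.055,1.48)"
```

```text
at [0.5154 0.0106 0.0669] [ 3.141 -0.     1.479] shift [ 0.0001 -0.0002  0.0119] turn -0.001 t 35.7 F [0.1 0.4 0. ] g 0.0358 11.999892443418503 q6 0.04
```

servo_tool:
  plan:
    - [0,0,0,0.012,0,0,0]
    - [0,0,0,0,0,0,0]
    - [60,0,0,0,0,0,0]
    - [60,0,0,0,0,0,0]
    - [60,0,0,-0.04,0,0,0]
    - [60,0,0,-0.05,0,0,0]
    - [60,0.04,-0.006,-0.05,0,0,0]
    - [60,0.055,-0.008,0,0,0,-0.03]

```text
time_s: 36.7
ee_pos: [0.5113, 0.106, 0.1967]
eef_rot: [3.135, -0.001, 1.507]
force: [-0.0, 0.6, -0.9]
grip_width: 0.0563
grip_force: 0.0
```

servo_tool:
  plan:
    - [60,0.055,-0.006,0,0,0,-0.03]
    - [60,0.055,-0.004,0,0,0,-0.03]
    - [60,0.055,0,0,0,0,0]
    - [60,0.045,0,0,0,0,0]
    - [60,0.025,0,0,0,0,0]
    - [60,0,0,0,0,0,0]
    - [60,0,0,0,0,0,0]
    - [60,0,0,0,0,0,0]

```text
time_s: 37.7
ee_pos: [0.5056, 0.3397, 0.193]
eef_rot: [3.141, 0.0, 1.568]
force: [-0.2, 0.0, -1.1]
grip_width: 0.0561
grip_force: 0.0
```

Run:
```python
from k import *
knobs(); to(.5005,.349,.0875,1.571)
c=snap('wrist');P=cloud(c);Z=P[...,2];Y=P[...,1]
for mm,ce,a in comps((Z>.1)&(Z<.12)&(Y>.25)&(Y<.45)&(abs(P[...,0]-.5)<.05),20): print('bar',ce.round(),a,rect(P[mm]))
c=load('side')
d=P=cloud(c)
for mm,ce,a in comps((P[...,2]>.1)&(P[...,2]<.12)&(P[...,1]>.25)&(P[...,1]<.45)&(abs(P[...,0]-.5)<.03),20): print('bar side',ce.round(),a,rect(P[mm]))
```

```text
scene orange [367. 180.] 73 [0.524  0.1026 0.071 ]
scene orange [354. 187.] 72 [0.5191 0.0565 0.071 ]
scene orange [342. 193.] 78 [0.5157 0.0131 0.0708]
scene on deck [366. 181.] 111 all [0.5224 0.1013 0.0698] disc top [0.524  0.101  0.0683] boss [0.5253 0.0996 0.0749] [123.  60.  21.]
scene on deck [348. 191.] 225 all [0.5167 0.033  0.0691] disc top [0.5184 0.0312 0.0681] boss [0.5179 0.0321 0.0746] [125.  61.  22.]
side orange [324. 162.] 88 [0.523  0.0982 0.0711]
side orange [323. 174.] 94 [0.5184 0.0544 0.0704]
side orange [322. 187.] 102 [0.5155 0.0104 0.0705]
side on deck [323. 176.] 414 all [0.5198 0.0583 0.0688] disc top [0.5191 0.0509 0.0682] boss [0.519  0.0543 0.0746] [138.  73.  46.]
at [0.5056 0.34   0.1931] [ 3.141 -0.     1.568] shift [ 0.009  -0.0051  0.1056] turn -0.003 t 37.8 F [-0.5 -0.4  0.3] g 0.0564 0.0 q6 0.53
bar [308. 191.] 1103 (array([499.9, 351.1]), array([86.6, 11.3]), 89.82)
bar side [315.  94.] 80 (array([503. , 348.5]), array([89.7,  9.2]), 89.18)
```

All three fresh knobs lie apart on the deck. Back to the hood.

servo_tool:
  plan:
    - [60,0.008,-0.005,0,0,0,0]
    - [60,0,0,0.03,0,0,0]
    - [60,0,0,0.04,0,0,0]
    - [60,0,0,0.03,0,0,0]
    - [60,0,0,0.005,0,0,0]
    - [60,0,0,0,0,0,0]
    - [0,0,0,0,0,0,0]
    - [0,0,0,0,0,0,0]
  force: 45

```text
time_s: 38.85
ee_pos: [0.5007, 0.349, 0.0889]
eef_rot: [3.14, -0.001, 1.569]
force: [-0.4, -0.0, -0.1]
grip_width: 0.0394
grip_force: 0.0
```

servo_tool:
  plan:
    - [0,0,0,0,0,0,0]
    - [0,0,0,0,0,0,0]
    - [0,0,0,0,0,0,0]
    - [0,0,0,0,0,0,0]
    - [0,0,0,0,0,0,0]
    - [0,0,0,0,0,0,0]
    - [0,0,0,0,0,0,0]
    - [0,0,0,0,0,0,0]

```text
time_s: 39.85
ee_pos: [0.5005, 0.3488, 0.0879]
eef_rot: [3.141, -0.0, 1.569]
force: [0.6, -1.2, 1.4]
grip_width: 0.0117
grip_force: 45.0
```

servo_tool:
  plan:
    - [0,0,0,-0.005,0,0,0]
    - [0,0,0,-0.01,0,0,0]
    - [0,0,0,-0.02,0,0,0]
    - [0,0,0,-0.025,0,0,0]
    - [0,0,0,-0.025,0,0,0]
    - [0,0,0,-0.025,0,0,0]
    - [0,0,0,-0.02,0,0,0]
    - [0,0,0,-0.005,0,0,0]

```text
time_s: 40.85
ee_pos: [0.5006, 0.349, 0.2244]
eef_rot: [3.14, -0.001, 1.569]
force: [-0.5, -0.6, -3.4]
grip_width: 0.0115
grip_force: 45.0
```

servo_tool:
  plan:
    - [0,-0.02,0,0,0,0,0.03]
    - [0,-0.03,0.003,0,0,0,0.03]
    - [0,-0.035,0.003,0,0,0,0.03]
    - [0,-0.04,0,0,0,0,0]
    - [0,-0.04,0,0,0,0,0]
    - [0,-0.04,0,0,0,0,0]
    - [0,-0.035,0,0,0,0,0]
    - [0,-0.02,0,0,0,0,0]

```text
time_s: 41.85
ee_pos: [0.4862, 0.087, 0.2221]
eef_rot: [-3.14, 0.0, 1.476]
force: [-0.3, 0.0, -2.6]
grip_width: 0.0118
grip_force: 45.0
```

```bash
python3 -c "
from m import *
to(.519,.0558,.1355,1.479)"
```

```text
at [0.4862 0.087  0.2221] [-3.14   0.     1.476] shift [-0.028   0.0356  0.0866] turn -0.003 t 41.85 F [-0.3  0.  -2.6] g 0.0118 44.99920964241028 q6 0.2
```

servo_tool:
  plan:
    - [0,-0.01,0.01,0,0,0,-0.003]
    - [0,-0.01,0.015,0,0,0,0]
    - [0,-0.008,0.01,0,0,0,0]
    - [0,0,0,0.01,0,0,0]
    - [0,0,0,0.02,0,0,0]
    - [0,0,0,0.01,0,0,0]
    - [0,0,0,0,0,0,0]
    - [0,0,0,0,0,0,0]

```text
time_s: 42.85
ee_pos: [0.5197, 0.0584, 0.1834]
eef_rot: [3.141, -0.0, 1.482]
force: [0.4, 0.2, -2.9]
grip_width: 0.0117
grip_force: 45.0
```

```bash
python3 -c "
from m import *
to(.519,.0558,.1355,1.479)"
```

```text
at [0.5197 0.0584 0.1834] [ 3.141 -0.     1.482] shift [-0.0027 -0.0005  0.0479] turn 0.003 t 42.85 F [ 0.4  0.2 -2.9] g 0.0117 44.999021887779236 q6 0.13
```

servo_tool:
  plan:
    - [0,-0.0025,0,0,0,0,0.003]
    - [0,0,0,0.012,0,0,0]
    - [0,0,0,0.012,0,0,0]
    - [0,0,0,0.01,0,0,0]
    - [0,0,0,0.005,0,0,0]
    - [0,0,0,0,0,0,0]
    - [0,0,0,0,0,0,0]
    - [0,0,0,0,0,0,0]

```text
time_s: 43.85
ee_pos: [0.5194, 0.0558, 0.1442]
eef_rot: [3.141, -0.0, 1.479]
force: [-0.4, -0.3, -3.1]
grip_width: 0.0113
grip_force: 45.0
```

```bash
python3 -c "
from m import *
to(.519,.0558,.1355,1.479)"
```

```text
at [0.5194 0.0558 0.1442] [ 3.141 -0.     1.479] shift [-0.     -0.0004  0.0087] turn -0.0 t 43.85 F [-0.4 -0.3 -3.1] g 0.0113 44.99888598918915 q6 0.13
```

servo_tool:
  plan:
    - [0,0,0,0.003,0,0,0]
    - [0,0,0,0.003,0,0,0]
    - [0,0,0,0.002,0,0,0]
    - [0,0,0,0.001,0,0,0]
    - [0,0,0,0,0,0,0]
    - [0,0,0,0,0,0,0]
    - [0,0,0,0,0,0,0]
    - [0,0,0,0,0,0,0]

```text
time_s: 44.85
ee_pos: [0.5192, 0.0558, 0.1359]
eef_rot: [3.141, 0.0, 1.479]
force: [-7.5, -1.0, 9.5]
grip_width: 0.0113
grip_force: 45.0
```

servo_tool:
  plan:
    - [15,0,0,0,0,0,0]
    - [30,0,0,0,0,0,0]
    - [60,0,0,0,0,0,0]
    - [60,0,0,0,0,0,0]
    - [60,0,0,0,0,0,0]
    - [60,0,0,-0.02,0,0,0]
    - [60,0,0,-0.05,0,0,0]
    - [60,0,0,-0.05,0,0,0]

```text
time_s: 45.85
ee_pos: [0.519, 0.0557, 0.2562]
eef_rot: [-3.141, 0.0, 1.479]
force: [0.8, 0.4, -0.2]
grip_width: 0.0566
grip_force: 0.0
```

servo_tool:
  plan:
    - [60,-0.04,-0.01,0,0,0,0]
    - [60,-0.04,-0.01,0,0,0,0]
    - [60,-0.04,0,0,0,0,0]
    - [60,-0.04,0,0,0,0,0]
    - [60,-0.04,0,0,0,0,0]
    - [60,-0.04,0,0,0,0,0]
    - [60,0,0,0,0,0,0]
    - [60,0,0,0,0,0,0]

```text
time_s: 46.85
ee_pos: [0.4773, -0.181, 0.2548]
eef_rot: [-3.141, -0.0, 1.479]
force: [-0.3, 0.5, -0.6]
grip_width: 0.0563
grip_force: 0.0
```

Run:
```python
from m import *
to(.487,-.0905,.3)
for n in('scene','side','wrist'):
    c=snap(n);P=cloud(c);X,Y,Z=[P[...,i] for i in range(3)]
    r=(abs(X-.52)<.14)&(Y>-.25)&(Y<.3)
    for nm,lo,hi in(('bar',.148,.17),('top',.117,.13),('key',.107,.14)):
        m=r&(Z>lo)&(Z<hi)&((Y<-.05) if nm=='key' else (Y>-.04))
        for mm,ce,a in comps(m,40): print(n,nm,ce.round(),a,rect(P[mm]),P[mm][:,2].mean().round(4))
a=cv2.resize(load('scene')['pixels'][130:250,270:430],None,fx=4,fy=4,interpolation=2)
cv2.imwrite('pics/a4.png',a[:,:,::-1]); cv2.imwrite('pics/w4.png',load('wrist')['pixels'][:,:,::-1])
```

```text
at [ 0.4773 -0.181   0.2548] [-3.141 -0.     1.479] shift [ 0.091   0.0013 -0.0452] turn 0 t 46.85 F [-0.3  0.5 -0.6] g 0.0563 0.0 q6 -0.34
scene bar [356. 172.] 144 (array([519.7,  56.3]), array([88.9, 13.8]), 84.14) 0.1584
scene top [355. 179.] 2585 (array([519.3,  56.5]), array([178. , 161.3]), 84.59) 0.1247
scene key [308. 196.] 75 (array([485.4, -91.5]), array([14.1, 49.8]), 77.58) 0.128
side top [339. 140.] 180 (array([563.3, 122.5]), array([37. , 82.8]), 83.62) 0.1244
side top [342. 181.] 276 (array([561.8,  23.4]), array([126.8,  65.2]), 86.12) 0.1236
side top [306. 169.] 117 (array([473.6,  26.3]), array([18.1, 67.6]), 86.76) 0.1241
side top [306. 181.] 305 (array([472. , -13.2]), array([35.5, 70.2]), 85.81) 0.1237
side key [311. 205.] 173 (array([486. , -92.9]), array([17.1, 47.9]), 79.55) 0.1247
wrist top [334.  22.] 7267 (array([512.8, -10.5]), array([ 41.2, 156.9]), 84.55) 0.1233
wrist key [314. 107.] 571 (array([485.8, -88.4]), array([18.9, 47.8]), 84.48) 0.1281
```

View pics/a4.png

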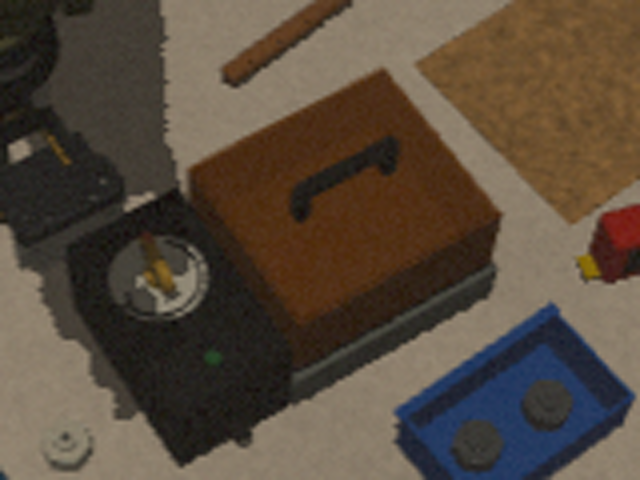

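View pics/w4.png

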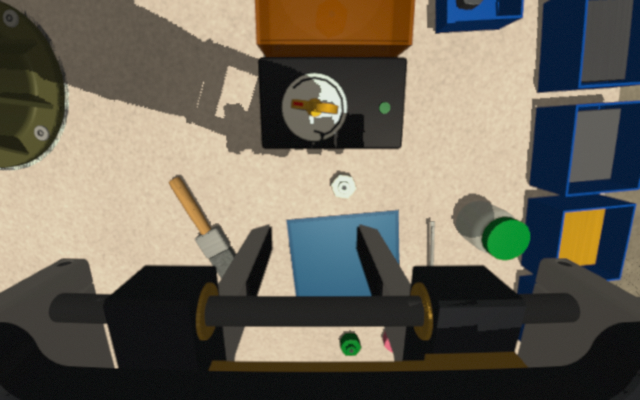

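The hood stands square with an even grey margin all round, and the grey knobs are in the bin. The key is on the dial at wrist pixel (314,107), with its red tip toward the robot. I'll refine the key's pose.

```bash
cat > key.py <<'E'
from m import *
def key(names):
  for n in names:
    c=load(n);P=cloud(c);X,Y,Z=[P[...,i] for i in range(3)]
    m=(np.hypot(X-.486,Y+.09)<.04)&(Z>.128)&(Z<.138)
    q=P[m]; xy=q[:,:2]-q[:,:2].mean(0); w,v=np.linalg.eigh(xy.T@xy); a=v[:,1]; a=a*np.sign(a[0]); s=xy@a; t=xy@[-a[1],a[0]]
    ctr=q[:,:2].mean(0)+a*(s.min()+s.max())/2+np.array([-a[1],a[0]])*(t.min()+t.max())/2
    print(n,len(q),ctr.round(4),'ang',np.arctan2(a[1],a[0]).round(3),'len',np.ptp(s).round(3),np.ptp(t).round(3),q[:,2].mean().round(4))
E
python3 -c "
from key import *
key(['scene','side','wrist']); to(.4865,-.0905,.18,2.92)"
```

```text
scene 43 [ 0.4868 -0.0897] ang -0.202 len 0.047 0.01 0.1329
side 75 [ 0.4858 -0.0906] ang -0.207 len 0.045 0.013 0.1327
wrist 409 [ 0.4858 -0.0887] ang -0.227 len 0.046 0.009 0.1328
at [ 0.4775 -0.1805  0.2549] [ 3.141 -0.     1.48 ] shift [0.0905 0.0008 0.0749] turn -1.44 t 47.0 F [-0.4  0.5 -0.1] g 0.0564 0.0 q6 -0.34
```

servo_tool:
  plan:
    - [60,0.046,0,0,0,0,0]
    - [60,0.045,0,0,0,0,0]
    - [60,0,0,0,0,0,-0.181]
    - [60,0,0,0,0,0,-0.181]
    - [60,0,0,0,0,0,-0.181]
    - [60,0,0,0,0,0,-0.181]
    - [60,0,0,0,0,0,-0.181]
    - [60,0,0,0,0,0,-0.181]

```text
time_s: 48.0
ee_pos: [0.4857, -0.09, 0.255]
eef_rot: [3.141, 0.0, 2.572]
force: [-0.3, 0.1, -0.0]
grip_width: 0.0564
grip_force: 0.0
```

servo_tool:
  plan:
    - [60,0,0,0.02,0,0,-0.181]
    - [60,0,0,0.03,0,0,-0.181]
    - [60,0,0,0.02,0,0,0]
    - [60,0,0,0,0,0,0]
    - [60,0,0,0,0,0,0]
    - [60,0,0,0,0,0,0]
    - [60,0,0,0,0,0,0]
    - [60,0,0,0,0,0,0]

```text
time_s: 49.0
ee_pos: [0.4857, -0.0908, 0.1851]
eef_rot: [-3.142, 0.0, 2.927]
force: [0.1, 0.2, 0.5]
grip_width: 0.0563
grip_force: 0.0
```

```bash
python3 -c "
from key import *
snap('wrist');key(['wrist']); to(.486,-.0897,.107,2.926)"
```

```text
wrist 528 [ 0.4851 -0.0886] ang -0.22 len 0.046 0.009 0.1328
at [ 0.4857 -0.0908  0.185 ] [-3.142  0.     2.927] shift [-0.0001  0.0011  0.078 ] turn 0.001 t 49.05 F [ 0.7  0.2 -0. ] g 0.0567 0.0 q6 -1.61
```

servo_tool:
  plan:
    - [45,0,0.0015,0.02,0,0,0]
    - [45,0,0,0.025,0,0,0]
    - [45,0,0,0.022,0,0,0]
    - [45,0,0,0.01,0,0,0]
    - [0,0,0,0,0,0,0]
    - [0,0,0,0,0,0,0]
    - [0,0,0,0,0,0,0]
    - [0,0,0,0,0,0,0]
  force: 60

```text
time_s: 50.05
ee_pos: [0.4864, -0.0896, 0.1086]
eef_rot: [-3.141, 0.001, 2.927]
force: [-0.9, -2.1, 5.6]
grip_width: 0.0156
grip_force: 60.0
```

servo_tool:
  plan:
    - [0,0,0,0,0,0,0]
    - [0,0,0,0,0,0,0]
    - [0,0,0,0,0,0,0.05]
    - [0,0,0,0,0,0,0.1]
    - [0,0,0,0,0,0,0.15]
    - [0,0,0,0,0,0,0.15]
    - [0,0,0,0,0,0,0.15]
    - [0,0,0,0,0,0,0.1]

```text
time_s: 51.05
ee_pos: [0.4862, -0.0897, 0.1085]
eef_rot: [3.141, 0.001, 2.223]
force: [-1.7, -4.7, 6.6]
grip_width: 0.0162
grip_force: 60.0
```

```bash
python3 -c "
from key import *
to(.486,-.0897,.107); o=ctrl.get_obs(); print(o['moment'])"
```

```text
at [ 0.4862 -0.0897  0.1085] [3.141e+00 1.000e-03 2.223e+00] shift [ 0.0002 -0.0002  0.0015] turn 0 t 51.05 F [-1.7 -4.7  6.6] g 0.0162 60.00231921672821 q6 -0.91
[-0.79238964  0.31520041  0.12520218]
```

```bash
python3 -c "
from key import *
for n in('wrist','side','scene'): snap(n)
c=load('wrist'); a=cv2.resize(c['pixels'][130:330,200:440],None,fx=2,fy=2,interpolation=2)
b=cv2.resize(load('side')['pixels'][160:260,260:380],(480,400),interpolation=2)[:, :320]
cv2.imwrite('pics/w5.png',np.hstack([a,b])[:,:,::-1])"
```

```text
(no output)
```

View pics/w5.png

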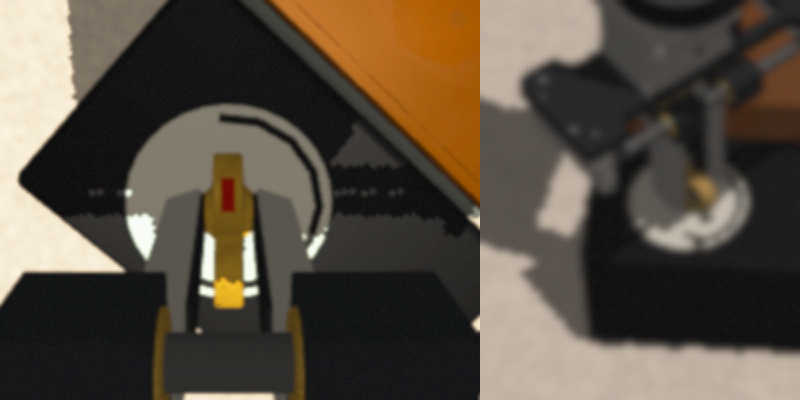

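The wrist crop shows the key aligned with the fingers, with the red mark at (228,195), so it has turned with the tool. I'll keep winding.

servo_tool:
  plan:
    - [0,0,0,0,0,0,0.18]
    - [0,0,0,0,0,0,0.18]
    - [0,0,0,0,0,0,0.18]
    - [0,0,0,0,0,0,0.18]
    - [0,0,0,0,0,0,0.18]
    - [0,0,0,0,0,0,0.18]
    - [0,0,0,0,0,0,0.18]
    - [0,0,0,0,0,0,0.18]

```text
time_s: 52.2
ee_pos: [0.4858, -0.0898, 0.1085]
eef_rot: [3.141, 0.001, 0.781]
force: [-6.3, -3.5, 8.9]
grip_width: 0.016
grip_force: 60.0
```

servo_tool:
  plan:
    - [0,0,0,0,0,0,0.18]
    - [0,0,0,0,0,0,0.18]
    - [0,0,0,0,0,0,0.18]
    - [0,0,0,0,0,0,0.18]
    - [0,0,0,0,0,0,0.18]
    - [0,0,0,0,0,0,0.18]
    - [0,0,0,0,0,0,0.18]
    - [0,0,0,0,0,0,0.18]

```text
time_s: 53.2
ee_pos: [0.4857, -0.0894, 0.1085]
eef_rot: [3.141, 0.0, -0.659]
force: [-6.5, -1.0, 9.6]
grip_width: 0.0158
grip_force: 60.0
```

servo_tool:
  plan:
    - [0,0,0,0,0,0,0.18]
    - [0,0,0,0,0,0,0.18]
    - [0,0,0,0,0,0,0.08]
    - [0,0,0,0,0,0,0]
    - [45,0,0,0,0,0,0]
    - [45,0,0,0,0,0,0]
    - [45,0,0,0,0,0,0]
    - [60,0,0,-0.03,0,0,0]

```text
time_s: 54.2
ee_pos: [0.485, -0.089, 0.1365]
eef_rot: [3.139, 0.003, -1.093]
force: [0.3, 0.3, 0.4]
grip_width: 0.0491
grip_force: 0.0
```

```bash
python3 -c "
from key import *
to(.486,-.0897,.17); snap('wrist'); key(['wrist'])"
```

```text
at [ 0.485  -0.089   0.1365] [ 3.139e+00  3.000e-03 -1.093e+00] shift [ 0.0011 -0.0006 -0.0335] turn 0 t 54.2 F [0.3 0.3 0.4] g 0.0491 0.0 q6 2.41
wrist 810 [ 0.4855 -0.0893] ang -1.085 len 0.047 0.054 0.1329
```

servo_tool:
  plan:
    - [60,0,0,-0.03,0,0,0]
    - [60,0,0,0,0,0,-0.185]
    - [60,0,0,0,0,0,-0.185]
    - [60,0,0,0,0,0,-0.185]
    - [60,0,0,0,0,0,-0.185]
    - [60,0,0,0,0,0,-0.185]
    - [60,0,0,0,0,0,-0.185]
    - [60,0,0,0,0,0,-0.185]

```text
time_s: 55.25
ee_pos: [0.486, -0.0893, 0.1678]
eef_rot: [-3.142, -0.0, 0.208]
force: [0.1, 0.2, 0.0]
grip_width: 0.0564
grip_force: 0.0
```

servo_tool:
  plan:
    - [60,0,0,0,0,0,-0.185]
    - [60,0,0,0,0,0,-0.185]
    - [60,0,0,0,0,0,-0.185]
    - [60,0,0,0,0,0,-0.185]
    - [60,0,0,0,0,0,-0.185]
    - [60,0,0,0,0,0,-0.185]
    - [60,0,0,0,0,0,-0.185]
    - [60,0,0,0,0,0,-0.185]

```text
time_s: 56.25
ee_pos: [0.486, -0.0893, 0.1678]
eef_rot: [3.141, -0.0, 1.688]
force: [-0.1, 0.4, -0.6]
grip_width: 0.0565
grip_force: 0.0
```

servo_tool:
  plan:
    - [60,0,0,0,0,0,-0.185]
    - [60,0,0,0,0,0,-0.185]
    - [60,0,0,0,0,0,0]
    - [60,0,0,0,0,0,0]
    - [60,0,0,0,0,0,0]
    - [60,0,0,0,0,0,0]
    - [60,0,0,0,0,0,0]
    - [60,0,0,0,0,0,0]

```text
time_s: 57.25
ee_pos: [0.486, -0.0893, 0.1678]
eef_rot: [3.142, -0.0, 2.052]
force: [0.0, 0.5, -0.4]
grip_width: 0.0565
grip_force: 0.0
```

```bash
python3 -c "
from key import *
to(.4858,-.0895,.109,2.047); snap('wrist'); key(['wrist'])"
```

```text
at [ 0.486  -0.0893  0.1678] [ 3.142 -0.     2.052] shift [-0.0001 -0.0003  0.0588] turn 0.005 t 57.25 F [ 0.   0.5 -0.4] g 0.0565 0.0 q6 -0.74
wrist 602 [ 0.4849 -0.0875] ang -1.098 len 0.045 0.009 0.1328
```

servo_tool:
  plan:
    - [45,0,0,0.02,0,0,0.005]
    - [45,0,0,0.025,0,0,0]
    - [45,0,0,0.014,0,0,0]
    - [0,0,0,0,0,0,0]
    - [0,0,0,0,0,0,0]
    - [0,0,0,0,0,0,0]
    - [0,0,0,0,0,0,0]
    - [0,0,0,0,0,0,0]

```text
time_s: 58.3
ee_pos: [0.4863, -0.0899, 0.1105]
eef_rot: [3.141, 0.002, 2.047]
force: [-6.5, -2.3, 13.4]
grip_width: 0.0087
grip_force: 73.8
```

servo_tool:
  plan:
    - [0,0,0,0,0,0,0]
    - [0,0,0,0,0,0,0.1]
    - [0,0,0,0,0,0,0.18]
    - [0,0,0,0,0,0,0.18]
    - [0,0,0,0,0,0,0.18]
    - [0,0,0,0,0,0,0.18]
    - [0,0,0,0,0,0,0.18]
    - [0,0,0,0,0,0,0.18]

```text
time_s: 59.3
ee_pos: [0.4858, -0.0899, 0.1105]
eef_rot: [3.141, 0.001, 0.861]
force: [-10.5, -2.8, 17.4]
grip_width: 0.0086
grip_force: 73.9
```

servo_tool:
  plan:
    - [0,0,0,0,0,0,0.18]
    - [0,0,0,0,0,0,0.18]
    - [0,0,0,0,0,0,0.18]
    - [0,0,0,0,0,0,0.18]
    - [0,0,0,0,0,0,0.18]
    - [0,0,0,0,0,0,0.18]
    - [0,0,0,0,0,0,0.18]
    - [0,0,0,0,0,0,0.18]

```text
time_s: 60.3
ee_pos: [0.4857, -0.0894, 0.1105]
eef_rot: [3.141, -0.0, -0.579]
force: [-11.8, 0.9, 18.9]
grip_width: 0.0084
grip_force: 74.0
```

servo_tool:
  plan:
    - [0,0,0,0,0,0,0.18]
    - [0,0,0,0,0,0,0.18]
    - [0,0,0,0,0,0,0.16]
    - [0,0,0,0,0,0,0]
    - [45,0,0,0,0,0,0]
    - [45,0,0,0,0,0,0]
    - [45,0,0,-0.03,0,0,0]
    - [60,0,0,-0.03,0,0,0]

```text
time_s: 61.3
ee_pos: [0.4858, -0.0893, 0.1698]
eef_rot: [3.141, 0.0, -1.093]
force: [-0.5, -0.1, 0.3]
grip_width: 0.0451
grip_force: 0.0
```

```bash
python3 -c "
from key import *
to(.486,-.0895,.17); snap('wrist'); key(['wrist'])"
```

```text
at [ 0.4858 -0.0893  0.1698] [ 3.141  0.    -1.093] shift [ 0.0003 -0.     -0.0002] turn 0 t 61.3 F [-0.5 -0.1  0.3] g 0.0451 0.0 q6 2.41
wrist 612 [ 0.4866 -0.0891] ang -1.091 len 0.047 0.009 0.1328
```

servo_tool:
  plan:
    - [60,0,0,0,0,0,-0.185]
    - [60,0,0,0,0,0,-0.185]
    - [60,0,0,0,0,0,-0.185]
    - [60,0,0,0,0,0,-0.185]
    - [60,0,0,0,0,0,-0.185]
    - [60,0,0,0,0,0,-0.185]
    - [60,0,0,0,0,0,-0.185]
    - [60,0,0,0,0,0,-0.185]

```text
time_s: 62.35
ee_pos: [0.486, -0.0893, 0.169]
eef_rot: [3.141, -0.0, 0.393]
force: [0.6, -0.9, -0.4]
grip_width: 0.0563
grip_force: 0.0
```

servo_tool:
  plan:
    - [60,0,0,0,0,0,-0.185]
    - [60,0,0,0,0,0,-0.185]
    - [60,0,0,0,0,0,-0.185]
    - [60,0,0,0,0,0,-0.185]
    - [60,0,0,0,0,0,-0.185]
    - [60,0,0,0,0,0,-0.185]
    - [60,0,0,0,0,0,-0.185]
    - [60,0,0,0,0,0,-0.185]

```text
time_s: 63.35
ee_pos: [0.486, -0.0893, 0.169]
eef_rot: [3.141, 0.0, 1.873]
force: [-1.0, 0.9, 0.0]
grip_width: 0.0563
grip_force: 0.0
```

servo_tool:
  plan:
    - [45,0,0,0.015,0,0,-0.182]
    - [45,0,0,0.02,0,0,0]
    - [45,0,0,0.024,0,0,0]
    - [0,0,0,0,0,0,0]
    - [0,0,0,0,0,0,0]
    - [0,0,0,0,0,0,0]
    - [0,0,0,0,0,0,0]
    - [0,0,0,0,0,0,0]

```text
time_s: 64.35
ee_pos: [0.4861, -0.0896, 0.1107]
eef_rot: [3.141, 0.001, 2.049]
force: [-4.1, -1.3, 6.7]
grip_width: 0.009
grip_force: 60.7
```

servo_tool:
  plan:
    - [0,0,0,0,0,0,0]
    - [0,0,0,0,0,0,0.1]
    - [0,0,0,0,0,0,0.15]
    - [0,0,0,0,0,0,0.15]
    - [0,0,0,0,0,0,0.15]
    - [0,0,0,0,0,0,0.15]
    - [0,0,0,0,0,0,0.15]
    - [0,0,0,0,0,0,0.15]

```text
time_s: 65.35
ee_pos: [0.486, -0.0896, 0.1107]
eef_rot: [3.141, 0.0, 1.044]
force: [-4.8, -0.7, 7.9]
grip_width: 0.0087
grip_force: 61.4
```

```bash
python3 -c "
from key import *
to(.486,-.0895,.17); print(ctrl.get_obs()['moment'])"
```

```text
at [ 0.486  -0.0896  0.1107] [3.141 0.    1.044] shift [ 0.0001 -0.0001 -0.0593] turn 0 t 65.35 F [-4.8 -0.7  7.9] g 0.0087 61.36531701498825 q6 0.27
[-0.32964622  0.85217299  0.16488667]
```

servo_tool:
  plan:
    - [0,0,0,0,0,0,0.06]
    - [0,0,0,0,0,0,0.06]
    - [0,0,0,0,0,0,0.05]
    - [0,0,0,0,0,0,0.04]
    - [0,0,0,0,0,0,0.03]
    - [0,0,0,0,0,0,0]
    - [0,0,0,0,0,0,0]
    - [0,0,0,0,0,0,0]

```text
time_s: 66.35
ee_pos: [0.486, -0.0896, 0.1108]
eef_rot: [3.141, 0.001, 0.81]
force: [-4.4, -1.1, 8.2]
grip_width: 0.0094
grip_force: 65.1
```

```bash
python3 -c "
from key import *
to(.486,-.0895,.17); print(ctrl.get_obs()['moment'])"
```

```text
at [ 0.486  -0.0896  0.1108] [3.141e+00 1.000e-03 8.100e-01] shift [ 0.0001 -0.0001 -0.0592] turn 0 t 66.35 F [-4.4 -1.1  8.2] g 0.0094 65.06110575141065 q6 0.51
[-0.34711058  0.83293385  1.02228303]
```

The wrist moment jumped to 1.0 N m, so the key is at its stop. I'll release, rise and move clear.

servo_tool:
  plan:
    - [0,0,0,0,0,0,-0.02]
    - [45,0,0,0,0,0,0]
    - [45,0,0,0,0,0,0]
    - [45,0,0,0,0,0,0]
    - [45,0,0,-0.03,0,0,0]
    - [60,0,0,-0.05,0,0,0]
    - [60,0,0,-0.05,0,0,0]
    - [60,0,0,0,0,0,0]

```text
time_s: 67.35
ee_pos: [0.4871, -0.0895, 0.2432]
eef_rot: [3.136, -0.003, 0.829]
force: [0.1, 0.4, -1.1]
grip_width: 0.0562
grip_force: 0.0
```

servo_tool:
  plan:
    - [60,-0.05,0.05,0,0,0,0]
    - [60,-0.05,0.05,0,0,0,0]
    - [60,0,0.05,0,0,0,0]
    - [60,0,0.05,0,0,0,0]
    - [60,0,0,0,0,0,0]
    - [60,0,0,0,0,0,0]
    - [60,0,0,0,0,0,0]
    - [60,0,0,0,0,0,0]

```text
time_s: 68.35
ee_pos: [0.5649, -0.2812, 0.2405]
eef_rot: [3.141, -0.0, 0.829]
force: [-1.0, 0.3, -0.0]
grip_width: 0.0566
grip_force: 0.0
```

Run:
```python
from key import *
to(.486,-.0895,.17)
for n in('scene','side'):
    c=snap(n);P=cloud(c);X,Y,Z=[P[...,i] for i in range(3)]
    r=(abs(X-.52)<.14)&(Y>-.04)&(Y<.3)
    for nm,lo,hi in(('bar',.148,.17),('top',.117,.13)):
        for mm,ce,a in comps(r&(Z>lo)&(Z<hi),60): print(n,nm,a,rect(P[mm]))
key(['scene','side'])
a=cv2.resize(load('scene')['pixels'][120:330,190:450],None,fx=2.8,fy=2.8,interpolation=2)
cv2.imwrite('pics/f.png',a[:,:,::-1])
```

```text
at [ 0.5649 -0.2812  0.2405] [ 3.141 -0.     0.829] shift [ 0.0881 -0.1877  0.0705] turn 0 t 68.35 F [-1.   0.3 -0. ] g 0.0566 0.0 q6 0.22
scene bar 143 (array([519.8,  56.1]), array([89.2, 14. ]), 85.78)
scene top 2588 (array([520. ,  56.6]), array([179.4, 159.8]), 84.41)
side top 393 (array([454.7,   1.1]), array([66.3, 71.3]), 56.41)
scene 59 [ 0.4856 -0.09  ] ang 0.937 len 0.046 0.01 0.1328
side 38 [ 0.4833 -0.0962] ang 0.8 len 0.037 0.012 0.1325
```

View pics/f.png

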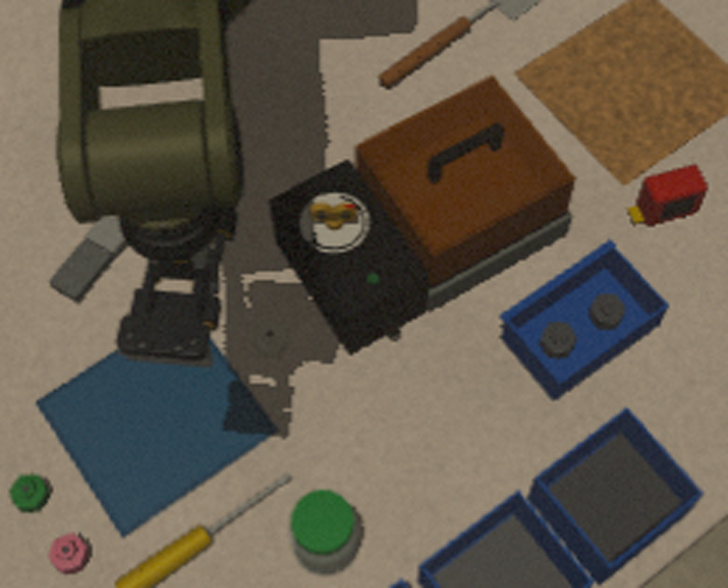

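The final picture shows the hood square on the deck with its bar at (465,150). The key is turned with its red tip at (350,208), both grey knobs are in the bin, and the bystanders are in place. The key angle reads about 8.3 rad. Handing in.

```bash
python3 -c "
from station import ctrl
print(ctrl.hand_in())"
```

```text
the job is handed in; nothing more can be done
None
```

I finished every step and handed the job in at about 68 s; the simulator returned no verdict. Two grey knobs are in the bin, three orange knobs lie apart on the deck under the squared hood, and the key is wound to its stop (about 8.3 rad by camera).

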